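Shim and wedge the bearing block home

ROBOT

A 6-joint arm with a two-finger parallel gripper is mounted at the origin on a cart in front of the work surface, level with it; the furniture and walls round the work are solid. World frame = base frame: x ahead of the robot, y to its left, z up, the work surface at z = 0. Lengths are in mm, angles in rad, forces in N, time in s.
With the tool pointing down it reaches from about 350 to 975 mm from the base axis. Payload 7.1 kg.
Tool frame: the origin (TCP) lies at the very end of the fingers, on their centre line; the grasp point (between the pads) lies 19 mm behind it (ctrl.grip_depth is the distance from the TCP to the grasp point, in mm); x points along the fingers, z is the direction in which the jaws open and shut, and the axes are right-handed (so a half turn about x gives the same grasp; the last joint's range is limited). The gripper opens to 88 mm and grips with 3 to 60 N. Pads are 20 mm wide; open, the fingers measure 115 mm over their backs; the gripper's body (75 mm by 178 mm) begins 61 mm behind the grasp point.
Start: joints at [-1.229, 0.423, 1.63, -0, 1.089, -0.019], TCP at [220.656, -584.736, 202.275] pointing down, gripper open.
Joint ranges: [-3, 3], [-0.9, 2.11], [0.09, 2.58], [-1.31, 4.45], [0.11, 2.69], [-2.54, 2.54]. Speed limits (rad/s): [2.39, 2.39, 3.01, 3.14, 3.14, 3.14].

INTERFACE

Orientations are given as a rotation vector (axis times angle).
In Python, from workcell import ctrl gives the robot as it stands. The module is installed in compiled form; this text tells all that it offers.
- The arm moves only by the tool send_rows, never from a script. Its argument "rows" is a list of rows, each a list of 4 numbers: the shift along the tool's x, y, z in mm, then the turn about the tool's x in rad. In form: [[x, y, z, turn], ...]. A call has 1 to 10 rows; each row shifts and turns the pose as measured when the row begins, along the tool's axes as they then stand; what a row does not reach is not made up. A row lasts 1/12 s, in which the tool goes at most 41.7 mm and 7.16 degrees, less where a joint would pass 70% of its speed; a pose out of reach is approached as far as the arm can. A call with a gripper value outside its range is refused whole. "fingers" is the opening, from 0 (shut) to 1 (fully open), set as the call begins (left out, the last holds). The fingers move at their own pace and stop on an object; the grip force is fixed at half the most. Time passes only in rows, so rows that do not move let the fingers close. It gives the time, the measured TCP pose, the force and the opening at its end, in the units of the state.
- ctrl.get_obs(): the state, without advancing time (a new reading comes with each control period).
- ctrl.get_image(name): name is "scene" or "side" or "wrist"; returns a dict with "img" (400x640x3 uint8, red, green, blue), "depth" (400x640 float32, mm along the optical axis (not along the pixel's ray), 0 where there is no reading), "mtx" (3x3 intrinsics, pixels), "world_from_camera" (4x4, takes a point from camera to world coordinates). Camera axes: x right, y down, z forward; pixel columns grow to the right and rows downward; lengths in mm; the calibration is good to about 2 mm. A picture is of the moment at which its call begins.
- ctrl.close_job(): hands the job in, once; it reports no verdict.
The state is a dict: "t": time; "qpos": joint angles; "qvel": joint speeds; "joint_torque": joint torques, N m; "ee_pos": TCP position; "orientation": TCP orientation; "ft_force": force on the tool from outside, world axes, zero at the start; "moment": the same for the moment, N m; "width": finger opening in mm.
Only numpy, scipy, OpenCV 4.12 (cv2) and the standard library are available. Lean on these libraries where they do the work, as an engineer would, in place of code of your own. Each camera call takes 0.05 s, during which the arm holds its last target.

TASK

The loose bearing block in the little service frame must be taken up hard against its hidden end stop, away from the blue sloping stop. Stand one or both brass spacers from the wooden rack upright in the gap against the block, as many as it takes for the wedge to bite, then push the red-handled steel wedge down between spacer and blue stop, slope to the stop, until you feel the block is fully home and the stack is tight, with the wedge's tip still clear of the frame's base. Finish while still gripping the wedge by its head and keeping it pressed down; leave the mug, gear, bearing and brown disc alone.

Things in the scene. Friction and masses are not known exactly. Their poses are not given: they have to be found in the camera images.
- frame: Grey service frame fixed to the counter: base plate 90 (x) x 180 (y) x 12 mm. Origin: centre of its underside. Along its y axis the blue stop stands at the +y side and the bearing block at the -y side; their 44 mm wide faces look at each other across the gap, both centred on x = 0. The gap's floor is the plate's top, z = 12. Low guide strips (7 high) run along y at x = -43.5 to -35.5 and 35.5 to 43.5.
- stop: Blue fixed stop, 44 wide (x), 52 long (y), 45 high, screwed on the plate, sides parallel to the frame's. Origin: middle of the toe (lower edge) of its sloping face, on the plate's top; the face looks to -y and leans away, 15 mm in +y over its 45 mm height (1 in 3), so the gap widens upward. Its place along the frame differs from start to start.
- bearing_block (a joint): Aluminium bearing block, 44 x 55 x 45 high on the plate, sliding along the frame's y with about 2.5 N of friction and no spring; it stays where it is left. The value grows as it slides towards -y, away from the blue stop, until a hard end stop inside the frame that cannot be seen: home, at 10 mm. At the start it stands 2 to 6 mm short of home. At home the gap between block and the stop's toe is 17 to 28 mm.
- block_face (a point): Middle of the lower edge of the block's upright face that looks to the stop (+y), on the plate's top; it moves with the block.
- rack: Wooden rack fixed to the counter, 80 (x) x 136 (y) x 33 mm, origin at the centre of its underside. Three slots, floor at z = 8, 25 deep: centred at y = 50 and 10 (the spacers, 11 mm wide slots) and y = -50 (the wedge). The slot walls reach from x = -21 to 21, with a channel for the feet at either end. The two spacers may have changed places.
- spacer_a: Brass spacer, up to 0.13 kg: upright plate 8 thick (y), x = -31 to 20, 45 high; grip tab on top, 8 x 16 wide, centred at x = -17, z = 45 to 85; cross foot x = -31 to -25.5, y = -12 to 12, 10 high (passes outside the block's and stop's sides). Origin: underside, mid thickness; z up. At the start it has the rack's yaw.
- spacer_b: Brass spacer, up to 0.13 kg: upright plate 8 thick (y), x = -31 to 20, 45 high; grip tab on top, 8 x 16 wide, centred at x = -17, z = 45 to 85; cross foot x = -31 to -25.5, y = -12 to 12, 10 high (passes outside the block's and stop's sides). Origin: underside, mid thickness; z up. At the start turned half round to the rack; left so, the two tabs and feet lie at opposite ends and do not clash.
- wedge: Steel wedge, 40 wide (x): flat upright face at y = -7, sloping face on the +y side going from y = +7 at the tip (z = 0, so the tip is 14 thick) to y = +23.7 at z = 50 (1 in 3, matches the stop's face). Above it a red grip head 16 thick (y = -5 to 11), 22 wide (x), z = 50 to 120. Origin: centre of the tip's underside, z up. Up to 0.21 kg. In the rack its yaw is the rack's; in the gap it must have the frame's yaw.
- mug: White mug, 85 across, 91 high, a bystander left of the work. Origin: centre of its underside.
- spare_gear: Brass-yellow gear wheel lying flat, 48 across, 16 high, a bystander. Origin: centre of its underside.
- bearing: Ball bearing lying flat, 35 across, 11 high, a bystander. Origin: centre of its underside.
- colour_disc: Brown roast colour reference disc lying flat, 39 across, 10 high, a bystander. Origin: centre of its underside.
Mind the look-alikes: they are no part of the job. Several things have the shape of the wedge; the one meant has the colours described above.

How it is judged:
By the outcome, as a careful person would: the job done as asked, in the order asked, and still so for the second after the job is handed in, while the arm keeps its last pose, push and grip.
It also fails if it takes over 72 s, if anything falls off the work surface, if the arm or the gripper's body presses on something with over 40 N, if the wrist force passes 120 N, or if a joint passes its speed limit or range.

## Working session

There is one attempt and no reset: what is moved stays moved. The work goes in short steps, Python scripts to look and compute and a tool call to move; the robot and the scene stay as the last step left them, time stands still between calls to the robot, and variables do not carry over. Pictures are saved under pics/ and viewed, and the job is handed in when it is done.

Besides the shell and the picture viewer there is one more tool, called after ">>>" as name(argument=value, ...), one argument or row to a line, values as JSON. send_rows: Moves the arm, as the interface text tells. Its arguments: {"type":"object","properties":{"rows":{"type":"array"},"fingers":{"type":"number"}},"required":["rows"]}

```bash
ls; mkdir -p pics; python3 - <<'E'
from workcell import ctrl
import cv2
o=ctrl.get_obs(); print(o)
for n in ["scene","side","wrist"]:
    d=ctrl.get_image(n); cv2.imwrite(f"pics/{n}0.png",d["img"][:,:,::-1]); print(n,d["mtx"].round(1).tolist(),d["world_from_camera"].round(3).tolist(),(d["depth"]>0).mean())
E
```

```text
pics
{'t': 0.0, 'qpos': array([-1.22900469e+00,  4.23822121e-01,  1.63068729e+00, -6.45864147e-06,
        1.08860995e+00, -1.89612963e-02]), 'qvel': array([ 4.73746019e-04, -1.12959409e-03, -7.81218285e-04,  1.65287484e-03,
        2.76876007e-03, -3.08509483e-05]), 'joint_torque': array([-2.45088704e-03, -5.44632268e+01, -2.73668575e+01,  6.43179193e-02,
        2.28280347e-02, -1.16590227e-04]), 'ee_pos': array([ 220.45871214, -584.19614934,  201.51447928]), 'orientation': array([ 0.94038178,  1.35981887, -0.93891579]), 'ft_force': array([ 0.15697439,  0.21187291, -0.0473895 ]), 'moment': array([-0.01014583,  0.03764013,  0.03632547]), 'width': 88.15522565324555}
scene [[470.5, 0.0, 315.1], [0.0, 470.5, 199.2], [0.0, 0.0, 1.0]] [[-0.548, -0.402, 0.734, -397.995], [-0.836, 0.26, -0.483, 474.708], [0.003, -0.878, -0.478, 646.613], [0.0, 0.0, 0.0, 1.0]] 0.9959921875
side [[511.6, 0.0, 316.0], [0.0, 511.6, 195.6], [0.0, 0.0, 1.0]] [[0.573, -0.361, 0.736, -502.609], [-0.82, -0.231, 0.524, -847.499], [-0.02, -0.903, -0.429, 615.612], [0.0, 0.0, 0.0, 1.0]] 0.9959609375
wrist [[333.9, 0.0, 318.2], [0.0, 333.9, 198.5], [0.0, 0.0, 1.0]] [[0.352, -0.891, -0.286, 299.334], [-0.936, -0.336, -0.106, -555.626], [-0.002, 0.305, -0.952, 384.631], [0.0, 0.0, 0.0, 1.0]] 0.9961953125
```

View pics/scene0.png

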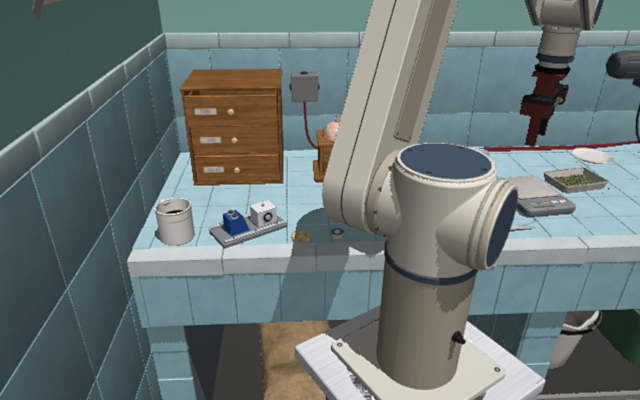

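View pics/side0.png

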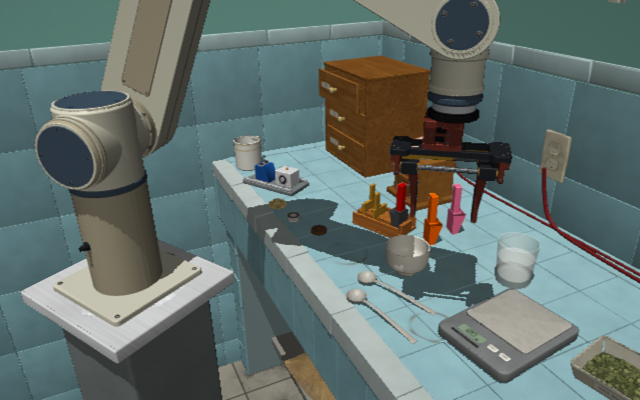

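View pics/wrist0.png

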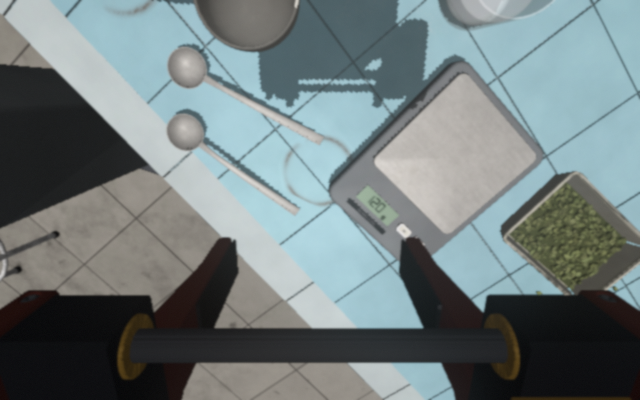

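```bash
cat > h.py <<'E'
from workcell import ctrl
import numpy as np, cv2
from scipy.spatial.transform import Rotation as R
def grab(n,save=None,crop=None,k=4):
    d=ctrl.get_image(n); im=d["img"][:,:,::-1].copy()
    if save:
        c=im
        if crop: 
            x0,y0,x1,y1=crop; c=cv2.resize(im[y0:y1,x0:x1],None,fx=k,fy=k,interpolation=cv2.INTER_CUBIC)
        cv2.imwrite(f"pics/{save}.png",c)
    d["bgr"]=im; d["P"]=cloud(d); return d
def cloud(d):
    K=d["mtx"];T=d["world_from_camera"];z=d["depth"]
    v,u=np.mgrid[0:400,0:640]
    p=np.stack([(u-K[0,2])/K[0,0]*z,(v-K[1,2])/K[1,1]*z,z],-1)
    return p@T[:3,:3].T+T[:3,3]
def ray(d,u,v,zw):
    K=d["mtx"];T=d["world_from_camera"]
    r=T[:3,:3]@np.array([(u-K[0,2])/K[0,0],(v-K[1,2])/K[1,1],1]); c=T[:3,3]
    return c+r*(zw-c[2])/r[2]
def proj(d,p):
    T=d["world_from_camera"];q=T[:3,:3].T@(np.array(p,float)-T[:3,3]);q=d["mtx"]@q;return (q[:2]/q[2]).round(1)
def st():
    o=ctrl.get_obs(); M=R.from_rotvec(o["orientation"]).as_matrix()
    print("t",round(o["t"],2),"tcp",o["ee_pos"].round(1),"x",M[:,0].round(3),"y",M[:,1].round(3),"z",M[:,2].round(3),"F",o["ft_force"].round(1),"w",round(o["width"],1)); return o,M
def go(target, yaw=None):
    """tool-axis shift to world target; yaw= desired direction angle (rad) of tool z in xy, mod pi"""
    o,M=st(); s=M.T@(np.array(target)-o["ee_pos"]); print("shift tool",s.round(1))
    if yaw is not None:
        c=np.arctan2(M[1,2],M[0,2]); dy=(yaw-c+np.pi/2)%np.pi-np.pi/2
        print("zdir",round(c,4),"turn about world z",round(dy,4),"tool turn",round(-dy,4),"q6",o["qpos"][5].round(3))
E
python3 - <<'E'
from h import *
o,M=st()
d=grab("side","s1",(230,120,480,270),3)
for u,v in [(275,182),(385,220),(401,193),(374,190),(263,172),(288,175),(433,205),(456,205)]: print(u,v,d["P"][v,u].round(0))
grab("scene","sc1",(140,180,360,260),3)
E
```

```text
t 0.15 tcp [ 220.5 -584.3  201.7] x [-0.     0.001 -1.   ] y [0.936 0.353 0.   ] z [ 0.353 -0.936 -0.001] F [-0.2  0.1 -0.6] w 87.6
275 182 [536.  38.  17.]
385 220 [ 476. -352.   32.]
401 193 [ 484. -386.  110.]
374 190 [ 531. -290.   75.]
263 172 [532.  78.  41.]
288 175 [536. -12.  51.]
433 205 [ 488. -464.   98.]
456 205 [ 567. -491.   72.]
```

View pics/s1.png

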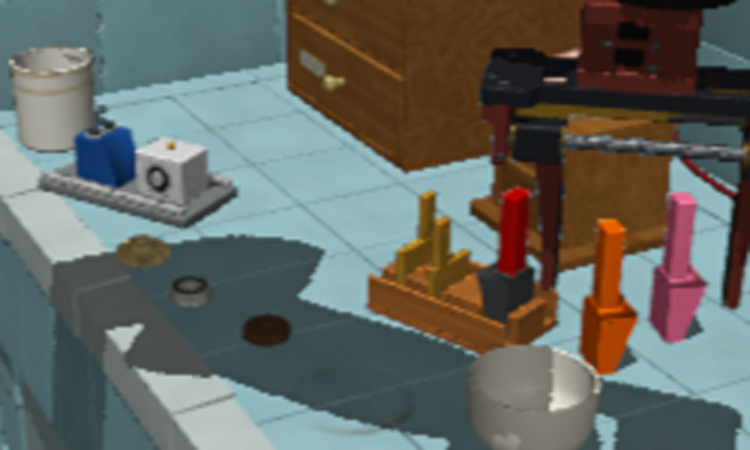

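View pics/sc1.png

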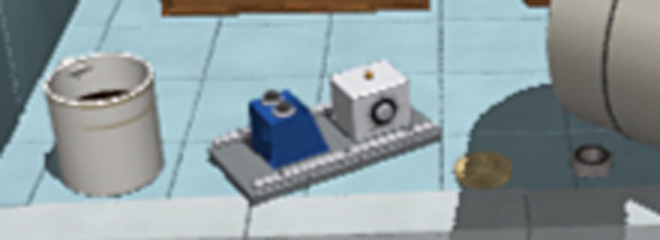

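>>> send_rows(
  rows=[
    [-40, 0, 0, 0.12],
    [-40, 0, 0, 0.12],
    [0, 0, 0, 0.12],
    [0, 35, 30, 0],
    [0, 35, 30, 0],
  ],
)

```text
t: 0.67
ee_pos: [279.4, -635.3, 282.2]
orientation: [1.229, 1.21, -1.224]
ft_force: [0.9, -1.0, 0.9]
width: 87.8
```

```bash
python3 -c "
from h import *
go([495,-340,260],-np.pi/2)"
```

```text
t 0.67 tcp [ 279.4 -635.3  282.2] x [-0.005  0.01  -1.   ] y [ 1.    -0.021 -0.005] z [-0.021 -1.    -0.01 ] F [ 0.9 -1.   0.9] w 87.8
shift tool [  24.   209.5 -299.5]
zdir -1.5918 turn about world z 0.021 tool turn -0.021 q6 0.419
```

>>> send_rows(
  rows=[
    [0, 25, -30, -0.02],
    [0, 25, -30, 0],
    [0, 25, -30, 0],
    [0, 25, -30, 0],
    [0, 25, -30, 0],
    [0, 25, -30, 0],
    [0, 25, -30, 0],
    [0, 25, -30, 0],
    [10, 10, -30, 0],
    [10, 0, -30, 0],
  ],
)

```text
t: 1.5
ee_pos: [505.3, -335.3, 255.6]
orientation: [1.221, 1.217, -1.212]
ft_force: [-0.0, 0.7, -1.1]
width: 87.6
```

```bash
python3 -c "
from h import *
go([495,-340,260],-np.pi/2)
d=grab('wrist','w1')
"
```

```text
t 1.5 tcp [ 505.3 -335.3  255.6] x [-0.004  0.011 -1.   ] y [ 1.    -0.007 -0.004] z [-0.007 -1.    -0.011] F [-0.   0.7 -1.1] w 87.6
shift tool [ -4.4 -10.3   4.7]
zdir -1.578 turn about world z 0.0072 tool turn -0.0072 q6 0.966
```

View pics/w1.png

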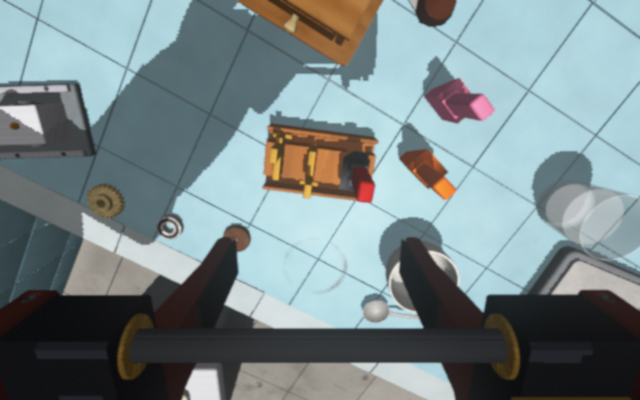

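```bash
python3 -c "
from h import *
d=grab('wrist','w2',(250,100,400,220),5)
P=d['P']; hsv=cv2.cvtColor(d['bgr'],cv2.COLOR_BGR2HSV)
roi=(np.abs(P[...,0]-495)<75)&(np.abs(P[...,1]+340)<95)
def show(n,m):
    p=P[m]; 
    if len(p)<4: print(n,len(p)); return
    r=cv2.minAreaRect(p[:,:2].astype(np.float32)); print(n,len(p),p.mean(0).round(1),'rect',np.round(r[0],1),np.round(r[1],1),round(r[2],2))
show('rack',roi&(P[...,2]>28)&(P[...,2]<38))
show('tabs',roi&(P[...,2]>86)&(P[...,2]<100))
show('red',roi&(P[...,2]>122)&(P[...,2]<134))
m=(roi&(P[...,2]>88)&(P[...,2]<98)).astype(np.uint8)
n,l,s,c=cv2.connectedComponentsWithStats(m)
for i in range(1,n):
  print(c[i]); show('c',l==i)
show('redtop',roi&(P[...,2]>125))
"
```

```text
rack 3083 [ 505.7 -326.8   32.6] rect [ 502.1 -334.4] [136.3  80.3] 82.03
tabs 326 [ 506.6 -321.2   93. ] rect [ 498.5 -330.9] [108.8  44.6] 74.16
red 375 [ 496.8 -380.2  127.7] rect [ 495.8 -380.7] [16.3 22. ] 81.03
[279.11111111 152.91269841]
c 126 [ 526.1 -287.4   93.2] rect [ 525.8 -287.2] [ 7.9 15.9] 82.38
[365.41509434 175.13207547]
c 53 [ 502.3 -377.5   93.2] rect [ 500.1 -376.7] [11.3 24.1] 44.67
[313.17699115 188.9380531 ]
c 113 [ 487.2 -322.3   93.1] rect [ 486.7 -322.2] [ 7.9 16.7] 81.7
redtop 55430 [ 527.1 -333.   361.2] rect [ 511.8 -332.2] [161.5  53.7] 89.73
```

View pics/w2.png

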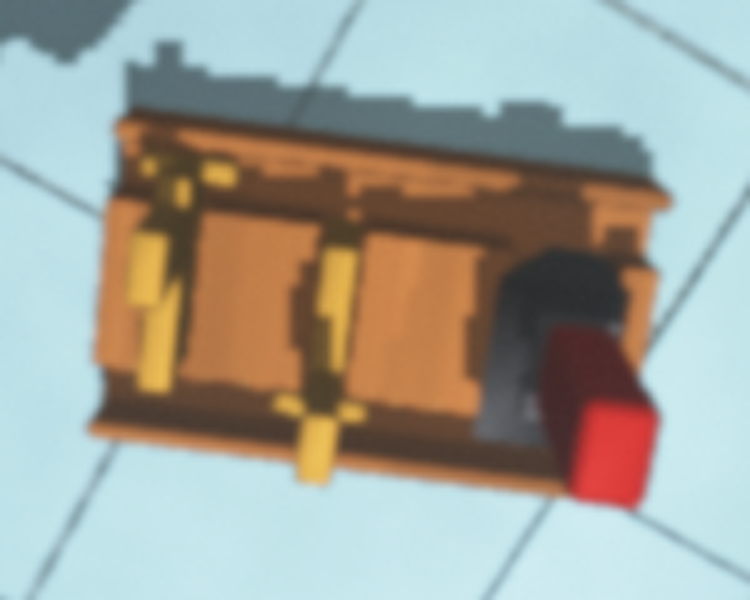

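>>> send_rows(
  rows=[
    [0, 2, -40, 0],
    [0, 2, -40, 0],
    [0, 2, -40, 0],
    [0, 2, -40, 0],
    [0, 2, -40, 0],
    [0, 2, -40, 0],
    [0, 2, -40, 0],
    [0, 2, -40, 0],
    [0, 2, -35, 0],
    [20, 2, 0, 0],
  ],
)

```text
t: 2.43
ee_pos: [529.3, 26.9, 243.5]
orientation: [1.229, 1.209, -1.211]
ft_force: [1.2, 0.1, -0.4]
width: 87.7
```

```bash
python3 -c "
from h import *
go([535,33,240],-np.pi/2)
d=grab('wrist','w3')
np.savez('w3.npz',P=d['P'],bgr=d['bgr'],K=d['mtx'],T=d['world_from_camera'])
"
```

```text
t 2.43 tcp [529.3  26.9 243.5] x [ 0.004  0.011 -1.   ] y [ 1.    -0.013  0.003] z [-0.013 -1.    -0.011] F [ 1.2  0.1 -0.4] w 87.7
shift tool [ 3.6  5.6 -6.1]
zdir -1.5835 turn about world z 0.0127 tool turn -0.0127 q6 1.599
```

View pics/w3.png

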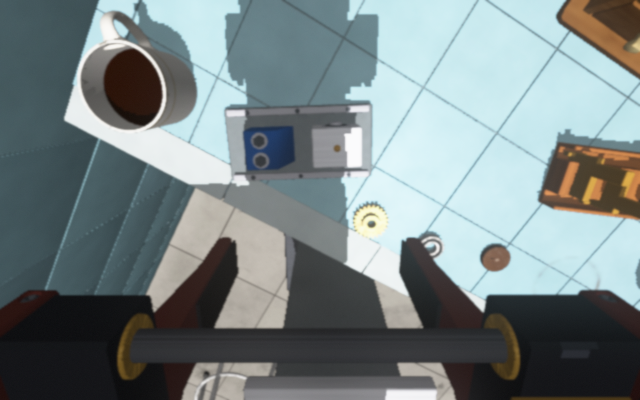

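```bash
python3 -c "
from h import *
d=np.load('w3.npz');P=d['P']
roi=(np.abs(P[...,0]-540)<90)&(np.abs(P[...,1]-35)<120)
hsv=cv2.cvtColor(d['bgr'],cv2.COLOR_BGR2HSV);blue=(hsv[...,0]>100)&(hsv[...,0]<130)&(hsv[...,1]>140)
def show(n,m):
    p=P[m]; r=cv2.minAreaRect(p[:,:2].astype(np.float32)); print(n,len(p),p.mean(0).round(1),'rect',np.round(r[0],1),np.round(r[1],1),round(r[2],2),cv2.boxPoints(r).round(1).tolist())
    return r
plate=roi&(P[...,2]>8)&(P[...,2]<22); r=show('plate',plate)
top=roi&(P[...,2]>53)&(P[...,2]<61)
show('stop top',top&blue); show('block top',top&~blue)
"
```

```text
plate 6822 [553.8  49.2  14.4] rect [523.6  40. ] [150.9 202.6] 1.25 [[445.8999938964844, 139.6999969482422], [450.29998779296875, -62.900001525878906], [601.2999877929688, -59.599998474121094], [596.7999877929688, 142.89999389648438]]
stop top 720 [555.3  87.9  57.3] rect [553.9  90.2] [42.2 37.4] 1.19 [[532.4000244140625, 108.5], [533.2000122070312, 71.0999984741211], [575.4000244140625, 71.9000015258789], [574.5999755859375, 109.4000015258789]]
block top 2372 [554.8  23.9  57.6] rect [553.8  45.6] [ 44.1 130.1] 1.35 [[530.2000122070312, 110.0999984741211], [533.2999877929688, -20.0], [577.4000244140625, -19.0], [574.4000244140625, 111.0999984741211]]
```

```bash
cat > fr.py <<'E'
from h import *
def measure(P,bgr,yaw=None):
    roi=(np.abs(P[...,0]-550)<70)&(np.abs(P[...,1]-45)<105)
    hsv=cv2.cvtColor(bgr,cv2.COLOR_BGR2HSV);blue=(hsv[...,0]>100)&(hsv[...,0]<130)&(hsv[...,1]>100)
    m=roi&(P[...,2]>55)&(P[...,2]<60)
    if yaw is None:
        for z0,z1 in((17.5,20.5),(10.5,13.5)):
            k=roi&(P[...,2]>z0)&(P[...,2]<z1);r=cv2.minAreaRect(P[k][:,:2].astype(np.float32));print(z0,k.sum(),r)
    y=yaw if yaw is not None else .0225
    o=np.array([553.8,45.6]);ax=np.array([np.cos(y),np.sin(y)]);ay=np.array([-np.sin(y),np.cos(y)])
    q=P[...,:2]-o; X=q@ax;Y=q@ay
    for n,k in (('block',m&(Y<5)),('stop',m&(Y>5))):
        ys=np.sort(Y[k]);xs=np.sort(X[k]);print(n,k.sum(),'Y',ys[[3,-4]].round(1),'X',xs[[3,-4]].round(1))
    # stop slope: face points
    k=roi&blue&(np.abs(X)<20)&(P[...,2]>20)&(P[...,2]<54)&(Y<35)
    if k.sum()>20:
        c=np.polyfit(P[k][:,2]-12,Y[k],1);print('slope face n',k.sum(),'toe Y,slope',c[::-1].round(2), 'fixed-slope toe',np.median(Y[k]-(P[k][:,2]-12)/3).round(2))
    k=roi&~blue&(np.abs(X)<20)&(P[...,2]>18)&(P[...,2]<50)&(Y<15)&(Y>-30)
    if k.sum(): print('block face n',k.sum(),np.percentile(Y[k],[5,50,95]).round(1))
E
python3 -c "
from fr import *
d=np.load('w3.npz');measure(d['P'],d['bgr'])"
python3 -c "
from fr import *
for n in('side','scene'):
  d=grab(n);print(n);measure(d['P'],d['bgr'])"
```

```text
17.5 1672 ((553.7581787109375, 52.05732727050781), (87.0101547241211, 169.52578735351562), 1.2509238719940186)
10.5 3734 ((554.7971801757812, 52.00407409667969), (88.47212982177734, 179.127685546875), 1.0851250886917114)
block 1903 Y [-65.  -10.9] X [-21.6  22.1]
stop 1092 Y [27.1 64.8] X [-21.7  22.1]
slope face n 450 toe Y,slope [12.82  0.33] fixed-slope toe 12.83
side
17.5 117 ((545.2742919921875, 52.31825637817383), (86.80821228027344, 173.7184295654297), 7.319413661956787)
10.5 156 ((541.1411743164062, 48.83586883544922), (86.06550598144531, 184.2056884765625), 8.361137390136719)
block 113 Y [-65.9 -11.6] X [-23.9  19.8]
stop 64 Y [26.5 63.9] X [-24.   16.3]
slope face n 111 toe Y,slope [15.34  0.31] fixed-slope toe 14.71
block face n 12 [-26.8 -17.4 -12.6]
scene
17.5 88 ((548.8628540039062, 54.05610656738281), (165.02842712402344, 87.83264923095703), 89.64595794677734)
10.5 230 ((549.4592895507812, 57.64569854736328), (86.23055267333984, 170.3439178466797), 1.774471402168274)
block 71 Y [-59.5 -12.7] X [-23.3  16. ]
stop 66 Y [33.  64.3] X [-24.5  12.8]
block face n 72 [-10.4  -9.3  -8. ]
```

>>> send_rows(
  rows=[
    [0, -4, 40, 0.06],
    [0, -4, 40, 0.065],
    [0, -4, 40, 0],
    [0, -4, 40, 0],
    [0, -4, 40, 0],
    [10, -4, 40, 0],
    [10, 0, 40, 0],
    [10, 0, 40, 0],
    [10, 0, 20, 0],
    [0, 0, 0, 0],
  ],
  fingers=0.4,
)

```text
t: 3.42
ee_pos: [456.6, -330.7, 206.6]
orientation: [1.329, 1.129, -1.323]
ft_force: [-0.9, -0.2, 0.6]
width: 35.4
```

```bash
python3 -c "
from h import *
go([486.7,-322.2,150],-1.7087)
"
```

```text
t 3.42 tcp [ 456.6 -330.7  206.6] x [ 0.002  0.002 -1.   ] y [ 0.987 -0.159  0.002] z [-0.159 -0.987 -0.002] F [-0.9 -0.2  0.6] w 35.4
shift tool [ 56.7  28.2 -13. ]
zdir -1.7307 turn about world z 0.022 tool turn -0.022 q6 1.079
```

>>> send_rows(
  rows=[
    [0, 28, -13, -0.022],
    [28, 0, 0, 0],
    [28, 0, 0, 0],
    [0, 0, 0, 0],
    [0, 0, 0, 0],
  ],
)

```text
t: 3.83
ee_pos: [484.8, -330.9, 154.5]
orientation: [1.323, 1.129, -1.316]
ft_force: [-0.8, 0.2, 0.1]
width: 35.0
```

```bash
python3 -c "
from h import *
go([486.7,-322.2,60],-1.7087)
"
```

```text
t 3.83 tcp [ 484.8 -330.9  154.5] x [ 0.006 -0.001 -1.   ] y [ 0.988 -0.152  0.006] z [-0.152 -0.988  0.   ] F [-0.8  0.2  0.1] w 35.0
shift tool [94.5  0.  -8.9]
zdir -1.723 turn about world z 0.0143 tool turn -0.0143 q6 1.101
```

>>> send_rows(
  rows=[
    [20, 0, -9, -0.014],
    [20, 0, 0, 0],
    [10, 0, 0, 0],
    [0, 0, 0, 0],
  ],
)

```text
t: 4.17
ee_pos: [488.4, -325.0, 110.6]
orientation: [1.314, 1.127, -1.305]
ft_force: [0.4, 0.4, -0.1]
width: 35.2
```

```bash
python3 -c "
from h import *
go([486.7,-322.2,60],-1.7087)
"
```

```text
t 4.17 tcp [ 488.4 -325.   110.6] x [ 0.012 -0.006 -1.   ] y [ 0.99  -0.14   0.013] z [-0.14  -0.99   0.004] F [ 0.4  0.4 -0.1] w 35.2
shift tool [50.6 -2.7 -2.7]
zdir -1.711 turn about world z 0.0023 tool turn -0.0023 q6 1.1
```

>>> send_rows(
  rows=[
    [12, -3, -4, -0.002],
    [12, 0, 0, 0],
    [12, 0, 0, 0],
    [10, 0, 0, 0],
    [5, 0, 0, 0],
    [0, 0, 0, 0],
  ],
)

```text
t: 4.67
ee_pos: [490.0, -324.3, 62.9]
orientation: [1.313, 1.119, -1.301]
ft_force: [-0.7, -0.2, 0.4]
width: 35.3
```

```bash
python3 -c "
from h import *
go([486.7,-322.2,60],-1.7087)
d=grab('side','s2',(330,150,440,250),6)
"
```

```text
t 4.67 tcp [ 490.  -324.3   62.9] x [ 0.019 -0.011 -1.   ] y [ 0.99  -0.139  0.02 ] z [-0.139 -0.99   0.008] F [-0.7 -0.2  0.4] w 35.3
shift tool [ 2.8 -3.6 -1.6]
zdir -1.7104 turn about world z 0.0017 tool turn -0.0017 q6 1.102
```

View pics/s2.png

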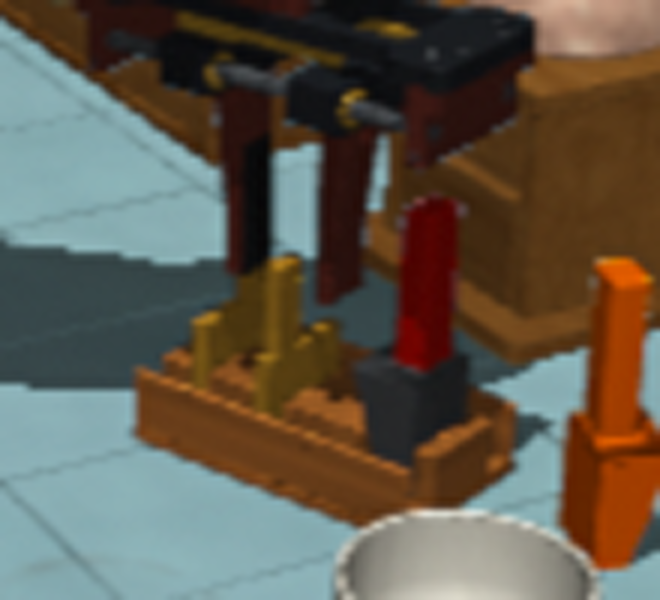

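>>> send_rows(
  rows=[
    [1, -4, -2, 0],
    [0, 0, 0, 0],
  ],
)

```text
t: 4.88
ee_pos: [486.5, -322.0, 62.4]
orientation: [1.313, 1.118, -1.301]
ft_force: [-1.1, 0.1, 0.0]
width: 35.5
```

>>> send_rows(
  rows=[
    [0, 0, 0, 0],
    [0, 0, 0, 0],
    [0, 0, 0, 0],
    [0, 0, 0, 0],
    [0, 0, 0, 0],
    [0, 0, 0, 0],
  ],
  fingers=0,
)

```text
t: 5.38
ee_pos: [487.2, -322.5, 64.0]
orientation: [1.313, 1.115, -1.299]
ft_force: [0.5, -0.6, -0.6]
width: 7.5
```

```bash
python3 -c "
from h import *
go([486.7,-322.2,60],-1.7087)
"
```

```text
t 5.38 tcp [ 487.2 -322.5   64. ] x [ 0.021 -0.012 -1.   ] y [ 0.99  -0.139  0.023] z [-0.139 -0.99   0.009] F [ 0.5 -0.6 -0.6] w 7.5
shift tool [ 4.  -0.6 -0.2]
zdir -1.7105 turn about world z 0.0018 tool turn -0.0018 q6 1.102
```

>>> send_rows(
  rows=[
    [-10, 0, 0, 0],
    [-15, 0, 0, 0],
    [-20, 0, 0, 0],
    [-30, 0, 0, 0],
    [-30, 0, 0, 0],
    [-20, 0, 0, 0],
    [0, 0, 0, 0],
  ],
)

```text
t: 5.97
ee_pos: [482.7, -319.7, 195.4]
orientation: [1.313, 1.121, -1.302]
ft_force: [0.2, 0.5, -0.5]
width: 7.6
```

```bash
python3 -c "
from h import *
go([540,40,185],.0215-np.pi/2)
d=grab('wrist','w4')
"
```

```text
t 5.97 tcp [ 482.7 -319.7  195.4] x [ 0.017 -0.009 -1.   ] y [ 0.99  -0.139  0.018] z [-0.139 -0.99   0.007] F [ 0.2  0.5 -0.5] w 7.6
shift tool [   8.1    6.5 -364.2]
zdir -1.7104 turn about world z 0.1611 tool turn -0.1611 q6 1.103
```

View pics/w4.png

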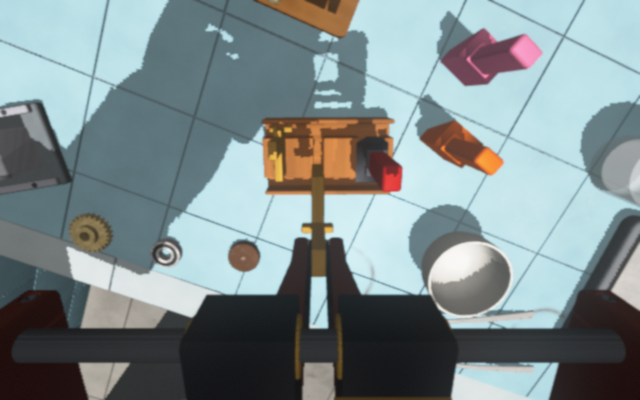

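>>> send_rows(
  rows=[
    [0, 0, -20, -0.08],
    [0, 0, -40, -0.08],
    [0, 5, -40, 0],
    [0, 5, -40, 0],
    [0, 5, -40, 0],
    [0, 5, -40, 0],
    [0, 5, -40, 0],
    [0, 0, -40, 0],
    [0, 0, -35, 0],
    [0, 0, 0, 0],
  ],
)

```text
t: 6.85
ee_pos: [498.9, 27.3, 179.8]
orientation: [1.19, 1.212, -1.196]
ft_force: [-1.3, -0.5, -0.2]
width: 7.5
```

```bash
python3 -c "
from h import *
go([537,45.2,130],.0215-np.pi/2)
"
```

```text
t 6.85 tcp [498.9  27.3 179.8] x [ 0.002 -0.007 -1.   ] y [1.    0.02  0.002] z [ 0.02  -1.     0.007] F [-1.3 -0.5 -0.2] w 7.5
shift tool [ 49.8  38.3 -17.5]
zdir -1.5504 turn about world z 0.0011 tool turn -0.0011 q6 1.592
```

>>> send_rows(
  rows=[
    [10, 20, -9, 0],
    [10, 19, -8, 0],
    [15, 0, 0, 0],
    [12, 0, 0, 0],
    [0, 0, 0, 0],
  ],
)

```text
t: 7.27
ee_pos: [534.6, 48.5, 125.2]
orientation: [1.18, 1.22, -1.197]
ft_force: [-0.6, 0.6, -2.7]
width: 7.6
```

```bash
python3 -c "
from h import *
go([537,45.2,75],.0215-np.pi/2)
d=grab('wrist','w5')
"
```

```text
t 7.27 tcp [534.6  48.5 125.2] x [-0.006 -0.008 -1.   ] y [ 1.     0.028 -0.006] z [ 0.028 -1.     0.008] F [-0.6  0.6 -2.7] w 7.6
shift tool [50.2  2.6  2.9]
zdir -1.5425 turn about world z -0.0067 tool turn 0.0067 q6 1.623
```

View pics/w5.png

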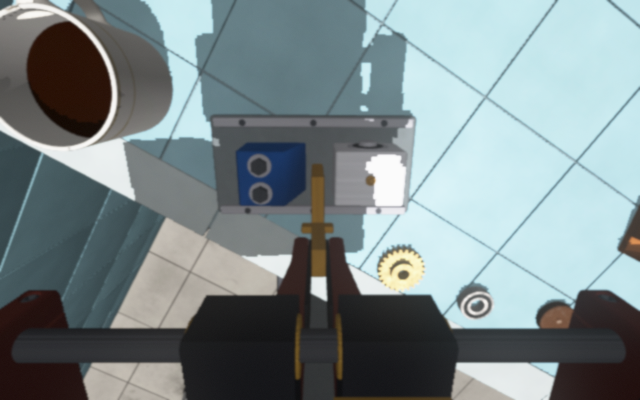

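>>> send_rows(
  rows=[
    [0, 3, 3, 0.007],
    [12, 0, 0, 0],
    [0, 0, 0, 0],
  ],
)

```text
t: 7.57
ee_pos: [537.3, 44.1, 113.2]
orientation: [1.186, 1.217, -1.204]
ft_force: [-0.7, -0.8, -1.6]
width: 7.6
```

```bash
python3 -c "
from fr import *
go([537,45.2,75],.0215-np.pi/2)
d=grab('wrist','w6',(200,100,440,290),3)
P=d['P'];hsv=cv2.cvtColor(d['bgr'],cv2.COLOR_BGR2HSV)
m=(hsv[...,0]>12)&(hsv[...,0]<32)&(hsv[...,1]>110)&(abs(P[...,0]-560)<30)&(abs(P[...,1]-45)<15)&(P[...,2]>70)
p=P[m];print(len(p),np.percentile(p,[2,50,98],axis=0).round(1));r=cv2.minAreaRect(p[:,:2].astype(np.float32));print(r)
"
```

```text
t 7.57 tcp [537.3  44.1 113.2] x [-0.006 -0.009 -1.   ] y [ 1.     0.019 -0.007] z [ 0.019 -1.     0.009] F [-0.7 -0.8 -1.6] w 7.6
shift tool [38.2 -0.  -1.4]
zdir -1.5514 turn about world z 0.0021 tool turn -0.0021 q6 1.624
2272 [[532.5  33.5  86.4]
 [557.4  43.5 142.8]
 [572.7  50.  238.8]]
((551.9556884765625, 39.87825393676758), (42.7314453125, 19.72227668762207), 1.5637428760528564)
```

View pics/w6.png

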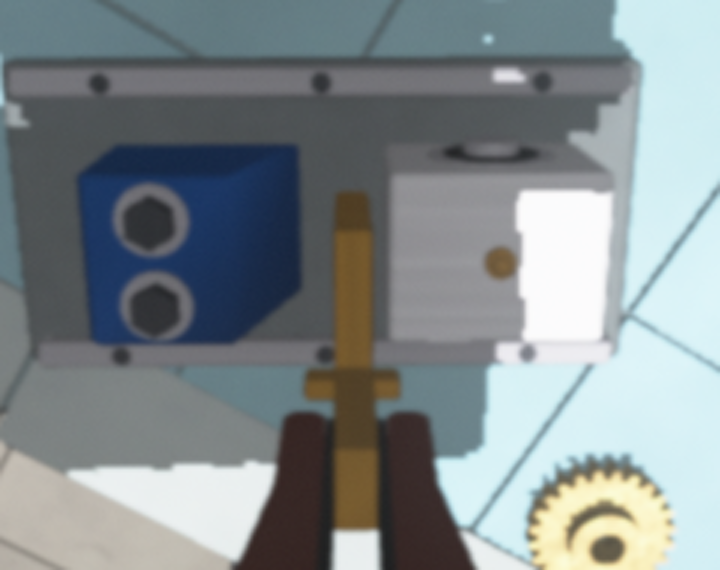

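>>> send_rows(
  rows=[
    [12, 0, -1, 0],
    [12, 0, 0, 0],
    [10, 0, 0, 0],
    [4, 0, 0, 0],
    [0, 0, 0, 0],
  ],
)

```text
t: 8.03
ee_pos: [539.5, 44.0, 75.7]
orientation: [1.189, 1.212, -1.2]
ft_force: [0.5, -0.1, -1.7]
width: 7.8
```

```bash
python3 -c "
from fr import *
go([537,40,68],.0215-np.pi/2)
"
```

```text
t 8.03 tcp [539.5  44.   75.7] x [-0.001 -0.008 -1.   ] y [ 1.     0.018 -0.001] z [ 0.018 -1.     0.008] F [ 0.5 -0.1 -1.7] w 7.8
shift tool [ 7.8 -2.6  3.9]
zdir -1.5528 turn about world z 0.0035 tool turn -0.0035 q6 1.626
```

>>> send_rows(
  rows=[
    [2, -3, 2, -0.003],
    [3, 0, 2, 0],
    [2, 0, 0, 0],
    [2, 0, 0, 0],
    [0, 0, 0, 0],
  ],
)

```text
t: 8.45
ee_pos: [536.3, 39.4, 68.6]
orientation: [1.187, 1.214, -1.198]
ft_force: [-0.1, -0.5, -0.6]
width: 7.3
```

```bash
python3 -c "
from fr import *
go([537,40,68],.0215-np.pi/2)
"
```

```text
t 8.45 tcp [536.3  39.4  68.6] x [-0.001 -0.008 -1.   ] y [ 1.     0.021 -0.001] z [ 0.021 -1.     0.008] F [-0.1 -0.5 -0.6] w 7.3
shift tool [ 0.6  0.7 -0.6]
zdir -1.5495 turn about world z 0.0002 tool turn -0.0002 q6 1.615
```

>>> send_rows(
  rows=[
    [2, 0, 0, 0],
    [1, 0, 0, 0],
  ],
)

```text
t: 8.62
ee_pos: [536.3, 39.3, 68.1]
orientation: [1.187, 1.214, -1.198]
ft_force: [-4.3, -0.1, 10.1]
width: 7.3
```

>>> send_rows(
  rows=[
    [0, 0, 0, 0],
    [0, 0, 0, 0],
    [0, 0, 0, 0],
    [0, 0, 0, 0],
  ],
  fingers=0.3,
)

```text
t: 8.95
ee_pos: [537.5, 39.2, 69.2]
orientation: [1.189, 1.211, -1.196]
ft_force: [-0.1, 0.8, -0.2]
width: 26.0
```

>>> send_rows(
  rows=[
    [-10, 0, 0, 0],
    [-20, 0, 0, 0],
    [-25, 0, 0, 0],
    [-25, 0, 0, 0],
    [-25, 0, 0, 0],
    [-20, 0, 0, 0],
    [0, 0, 0, 0],
  ],
)

```text
t: 9.53
ee_pos: [535.9, 40.2, 200.6]
orientation: [1.187, 1.215, -1.199]
ft_force: [1.4, -0.5, 1.5]
width: 26.1
```

```bash
python3 -c "
from fr import *
go([525.8,-287.2,150],-1.7087)
d=grab('wrist','w7',(160,80,480,300),2)
measure(d['P'],d['bgr'],.0215)
P=d['P'];m=(P[...,2]>94)&(P[...,2]<100)&(abs(P[...,0]-537)<25)&(abs(P[...,1]-40)<25)
r=cv2.minAreaRect(P[m][:,:2].astype(np.float32));print(m.sum(),P[m].mean(0),r)
"
```

```text
t 9.53 tcp [535.9  40.2 200.6] x [-0.002 -0.008 -1.   ] y [ 1.     0.021 -0.003] z [ 0.021 -1.     0.008] F [ 1.4 -0.5  1.5] w 26.1
shift tool [ 53.4 -16.9 326.7]
zdir -1.5498 turn about world z -0.1589 tool turn 0.1589 q6 1.613
block 2597 Y [-65.4  -2.7] X [-21.9  21.9]
stop 1385 Y [27.2 64.8] X [-21.3  22.1]
slope face n 500 toe Y,slope [12.82  0.33] fixed-slope toe 12.87
block face n 34 [-10.1  -6.3  -2.7]
158 [534.80967357  38.78505528  97.36657777] ((534.3545532226562, 38.76927947998047), (16.476884841918945, 7.219189167022705), 0.9700972437858582)
```

View pics/w7.png

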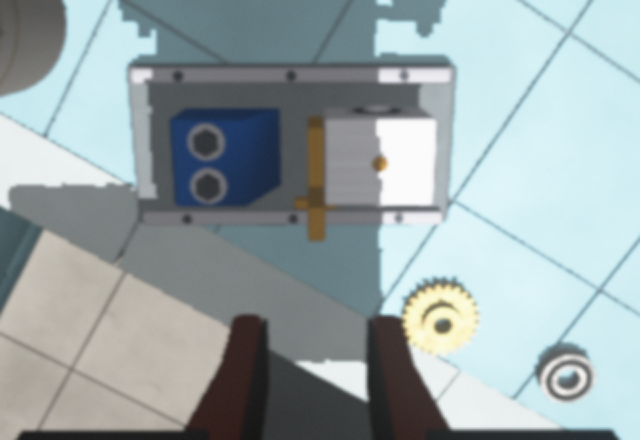

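>>> send_rows(
  rows=[
    [0, 0, 40, 0.08],
    [0, 0, 40, 0.08],
    [0, 0, 40, 0],
    [0, 0, 40, 0],
    [0, 0, 40, 0],
    [0, 0, 40, 0],
    [0, 0, 40, 0],
    [0, 0, 30, 0],
    [10, 0, 0, 0],
    [0, 0, 0, 0],
  ],
  fingers=0.4,
)

```text
t: 10.42
ee_pos: [494.6, -277.2, 182.4]
orientation: [1.303, 1.146, -1.324]
ft_force: [-0.8, 0.7, -0.3]
width: 34.9
```

```bash
python3 -c "
from fr import *
go([525.8,-287.2,150],-1.7087)
"
```

```text
t 10.42 tcp [ 494.6 -277.2  182.4] x [-0.013 -0.003 -1.   ] y [ 0.99  -0.14  -0.012] z [-0.14  -0.99   0.005] F [-0.8  0.7 -0.3] w 34.9
shift tool [32.  32.6  5.3]
zdir -1.7115 turn about world z 0.0028 tool turn -0.0028 q6 1.191
```

>>> send_rows(
  rows=[
    [10, 17, 3, -0.003],
    [10, 16, 3, 0],
    [15, 0, 0, 0],
    [15, 0, 0, 0],
    [12, 0, 0, 0],
    [0, 0, 0, 0],
  ],
)

```text
t: 10.92
ee_pos: [524.7, -281.0, 112.8]
orientation: [1.299, 1.158, -1.323]
ft_force: [0.2, 0.5, -0.4]
width: 35.0
```

```bash
python3 -c "
from fr import *
go([525.8,-287.2,62],-1.7087)
"
```

```text
t 10.92 tcp [ 524.7 -281.   112.8] x [-0.02   0.002 -1.   ] y [ 0.991 -0.135 -0.02 ] z [-0.135 -0.991  0.001] F [ 0.2  0.5 -0.4] w 35.0
shift tool [50.8  3.   6. ]
zdir -1.706 turn about world z -0.0027 tool turn 0.0027 q6 1.205
```

>>> send_rows(
  rows=[
    [10, 3, 7, 0.003],
    [12, 0, 0, 0],
    [12, 0, 0, 0],
    [10, 0, 0, 0],
    [5, 0, 0, 0],
    [0, 0, 0, 0],
  ],
)

```text
t: 11.42
ee_pos: [525.8, -286.6, 59.0]
orientation: [1.3, 1.159, -1.324]
ft_force: [-0.3, -0.1, -0.3]
width: 35.1
```

```bash
python3 -c "
from fr import *
go([525.8,-287.2,62],-1.7087)
"
```

```text
t 11.42 tcp [ 525.8 -286.6   59. ] x [-0.021  0.003 -1.   ] y [ 0.991 -0.136 -0.021] z [-0.136 -0.991  0.   ] F [-0.3 -0.1 -0.3] w 35.1
shift tool [-3.   0.   0.6]
zdir -1.707 turn about world z -0.0017 tool turn 0.0017 q6 1.2
```

>>> send_rows(
  rows=[
    [-3, 0, 0.5, 0],
    [0, 0, 0, 0],
  ],
)

```text
t: 11.58
ee_pos: [525.5, -287.1, 61.7]
orientation: [1.3, 1.159, -1.325]
ft_force: [0.4, -0.8, -0.4]
width: 34.9
```

>>> send_rows(
  rows=[
    [0, 0, 0, 0],
    [0, 0, 0, 0],
    [0, 0, 0, 0],
    [0, 0, 0, 0],
    [0, 0, 0, 0],
    [0, 0, 0, 0],
  ],
  fingers=0,
)

```text
t: 12.08
ee_pos: [526.9, -288.1, 64.4]
orientation: [1.3, 1.155, -1.323]
ft_force: [0.6, 0.2, -0.5]
width: 7.5
```

```bash
python3 -c "
from fr import *
st()
"
```

```text
t 12.08 tcp [ 526.9 -288.1   64.4] x [-0.018  0.001 -1.   ] y [ 0.99  -0.136 -0.018] z [-0.136 -0.991  0.001] F [ 0.6  0.2 -0.5] w 7.5
```

>>> send_rows(
  rows=[
    [-10, 0, 0, 0],
    [-15, 0, 0, 0],
    [-20, 0, 0, 0],
    [-30, 0, 0, 0],
    [-30, 0, 0, 0],
    [-15, 0, 0, 0],
    [0, 0, 0, 0],
  ],
)

```text
t: 12.67
ee_pos: [527.7, -287.3, 191.1]
orientation: [1.3, 1.16, -1.325]
ft_force: [0.4, -0.3, 0.3]
width: 7.7
```

```bash
python3 -c "
from fr import *
go([571,49.5,185],.0215-np.pi/2)
grab('wrist','w8')
"
```

```text
t 12.67 tcp [ 527.7 -287.3  191.1] x [-0.022  0.003 -1.   ] y [ 0.99  -0.136 -0.023] z [-0.136 -0.991 -0.   ] F [ 0.4 -0.3  0.3] w 7.7
shift tool [   6.3   -2.9 -339.5]
zdir -1.7075 turn about world z 0.1582 tool turn -0.1582 q6 1.198
```

View pics/w8.png

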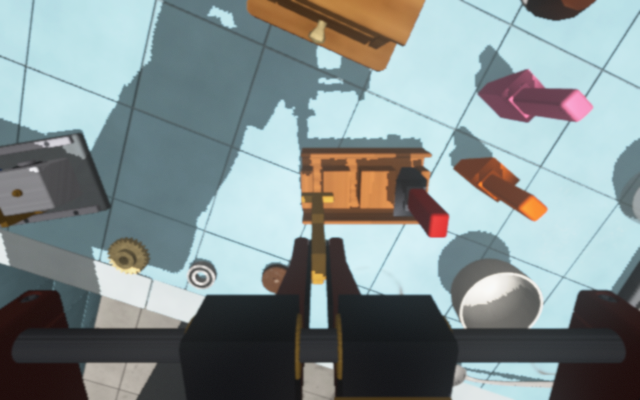

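>>> send_rows(
  rows=[
    [0, 0, -20, -0.08],
    [0, 0, -40, -0.08],
    [0, 5, -40, 0],
    [0, 5, -40, 0],
    [0, 5, -40, 0],
    [0, 5, -40, 0],
    [0, 5, -40, 0],
    [0, 5, -40, 0],
    [0, 0, -20, 0],
    [0, 0, 0, 0],
  ],
)

```text
t: 13.55
ee_pos: [548.4, 44.3, 178.8]
orientation: [1.177, 1.251, -1.216]
ft_force: [0.4, 0.1, -1.5]
width: 7.9
```

```bash
python3 -c "
from h import *
go([571,51,130],.0215-np.pi/2)
"
```

```text
t 13.55 tcp [548.4  44.3 178.8] x [-0.037  0.004 -0.999] y [ 0.999  0.024 -0.037] z [ 0.024 -1.    -0.005] F [ 0.4  0.1 -1.5] w 7.9
shift tool [48.  24.5 -5.9]
zdir -1.5466 turn about world z -0.0027 tool turn 0.0027 q6 1.598
```

>>> send_rows(
  rows=[
    [10, 12, -3, 0.003],
    [10, 13, -3, 0],
    [15, 0, 0, 0],
    [15, 0, 0, 0],
    [0, 0, 0, 0],
  ],
)

```text
t: 13.97
ee_pos: [568.8, 51.0, 121.3]
orientation: [1.171, 1.256, -1.22]
ft_force: [-0.5, -0.7, -0.7]
width: 7.5
```

```bash
python3 -c "
from h import *
go([571,51,115],.0215-np.pi/2)
"
```

```text
t 13.97 tcp [568.8  51.  121.3] x [-0.044  0.003 -0.999] y [ 0.999  0.026 -0.044] z [ 0.026 -1.    -0.004] F [-0.5 -0.7 -0.7] w 7.5
shift tool [6.2 2.5 0.1]
zdir -1.5449 turn about world z -0.0044 tool turn 0.0044 q6 1.606
```

>>> send_rows(
  rows=[
    [10, 3, 0, 0.004],
    [12, 1, 0, 0],
    [10, 1, 0, 0],
    [4, 0, 0, 0],
    [0, 0, 0, 0],
  ],
)

```text
t: 14.38
ee_pos: [571.2, 48.6, 80.5]
orientation: [1.174, 1.255, -1.228]
ft_force: [-0.4, 0.3, -0.7]
width: 7.6
```

```bash
python3 -c "
from h import *
go([571,51,68],.0215-np.pi/2)
grab('wrist','w9',(200,100,440,290),3)
"
```

```text
t 14.38 tcp [571.2  48.6  80.5] x [-0.047  0.002 -0.999] y [ 0.999  0.019 -0.047] z [ 0.019 -1.    -0.003] F [-0.4  0.3 -0.7] w 7.6
shift tool [12.5  0.5 -2.4]
zdir -1.5516 turn about world z 0.0023 tool turn -0.0023 q6 1.608
```

View pics/w9.png

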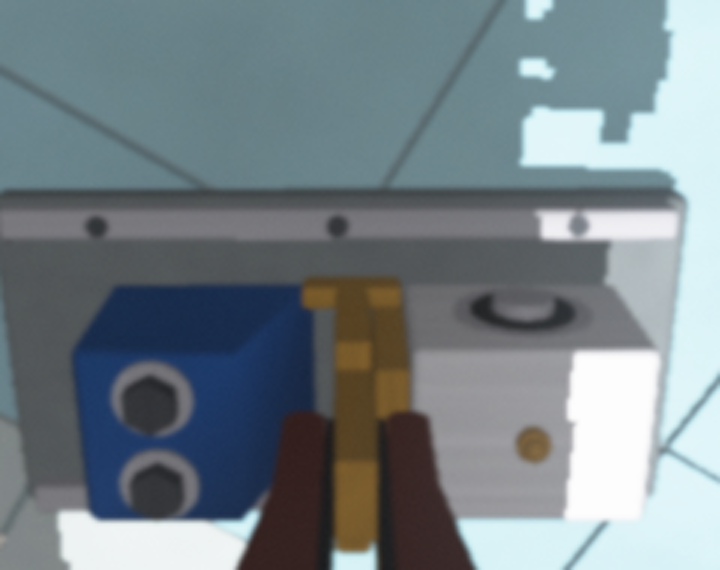

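>>> send_rows(
  rows=[
    [5, 0, -1, 0],
    [4, 0, 0, 0],
    [2, 0, 0, 0],
    [1, 0, 0, 0],
    [0, 0, 0, 0],
  ],
)

```text
t: 14.85
ee_pos: [571.9, 49.9, 69.3]
orientation: [1.176, 1.253, -1.226]
ft_force: [0.2, 0.9, -2.1]
width: 7.7
```

```bash
python3 -c "
from h import *
go([571,51,68],.0215-np.pi/2)
"
```

```text
t 14.85 tcp [571.9  49.9  69.3] x [-0.044  0.002 -0.999] y [ 0.999  0.02  -0.044] z [ 0.019 -1.    -0.003] F [ 0.2  0.9 -2.1] w 7.7
shift tool [ 1.3 -0.8 -1.1]
zdir -1.5513 turn about world z 0.002 tool turn -0.002 q6 1.61
```

>>> send_rows(
  rows=[
    [0, 0, 2, 0],
    [0, 0, 2, 0],
    [0, 0, 2, 0],
    [0, 0, 2, 0],
  ],
)

```text
t: 15.18
ee_pos: [572.3, 43.1, 69.9]
orientation: [1.178, 1.254, -1.224]
ft_force: [-0.6, 6.2, -1.4]
width: 7.4
```

>>> send_rows(
  rows=[
    [0, 0, 2, 0],
    [0, 0, 2, 0],
  ],
)

```text
t: 15.35
ee_pos: [572.4, 40.7, 70.1]
orientation: [1.182, 1.255, -1.224]
ft_force: [0.7, 6.7, -0.6]
width: 7.9
```

```bash
python3 -c "
from h import *
go([571,51,68],.0215-np.pi/2)
"
```

```text
t 15.35 tcp [572.4  40.7  70.1] x [-0.043  0.008 -0.999] y [ 0.999  0.017 -0.043] z [ 0.017 -1.    -0.009] F [ 0.7  6.7 -0.6] w 7.9
shift tool [  2.2  -1.1 -10.3]
zdir -1.5538 turn about world z 0.0045 tool turn -0.0045 q6 1.589
```

```bash
python3 -c "
from fr import *
d=grab('wrist','w10',(200,100,440,290),3)
st();measure(d['P'],d['bgr'],.0215)
"
```

```text
t 15.4 tcp [572.3  40.5  70.1] x [-0.043  0.008 -0.999] y [ 0.999  0.017 -0.043] z [ 0.017 -1.    -0.009] F [-0.2  8.  -0.5] w 7.8
block 4266 Y [-68.4   1.6] X [-29.7  30.6]
stop 2779 Y [26.9 65. ] X [-22.   22.4]
slope face n 1141 toe Y,slope [12.89  0.33] fixed-slope toe 12.9
block face n 271 [-13.6  -8.4   6.7]
```

View pics/w10.png

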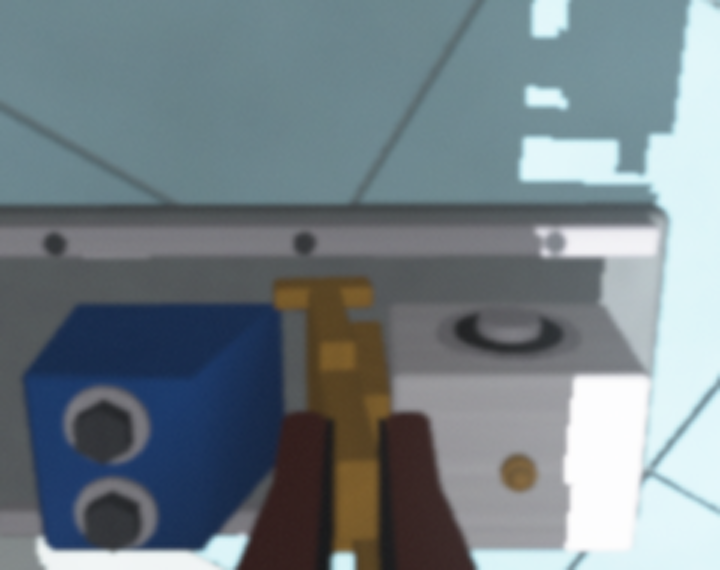

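```bash
python3 -c "
from fr import *
d=grab('wrist')
P=d['P'];hsv=cv2.cvtColor(d['bgr'],cv2.COLOR_BGR2HSV)
br=(hsv[...,0]>12)&(hsv[...,0]<32)&(hsv[...,1]>110)&(abs(P[...,0]-553)<40)&(abs(P[...,1]-42)<25)
y=.0215;o=np.array([553.8,45.6]);q=P[...,:2]-o
X=q@[np.cos(y),np.sin(y)];Y=q@[-np.sin(y),np.cos(y)];Z=P[...,2]
for v in range(190,290,5):
  us=[u for u in range(280,345) if br[v,u]]
  print(v,[(u,X[v,u].round(0),Y[v,u].round(1),Z[v,u].round(0)) for u in us[::4]])
"
```

```text
190 []
195 [(292, np.float64(30.0), np.float64(12.9), np.float64(24.0)), (296, np.float64(30.0), np.float64(10.0), np.float64(25.0)), (300, np.float64(30.0), np.float64(7.1), np.float64(24.0)), (304, np.float64(30.0), np.float64(4.3), np.float64(23.0)), (308, np.float64(29.0), np.float64(1.5), np.float64(22.0)), (312, np.float64(30.0), np.float64(-1.4), np.float64(23.0)), (316, np.float64(30.0), np.float64(-4.3), np.float64(23.0)), (320, np.float64(29.0), np.float64(-7.2), np.float64(22.0))]
200 [(292, np.float64(27.0), np.float64(12.8), np.float64(26.0)), (296, np.float64(27.0), np.float64(10.0), np.float64(25.0)), (300, np.float64(27.0), np.float64(7.1), np.float64(25.0)), (304, np.float64(30.0), np.float64(3.8), np.float64(33.0)), (308, np.float64(30.0), np.float64(1.0), np.float64(34.0)), (312, np.float64(30.0), np.float64(-1.7), np.float64(33.0)), (316, np.float64(26.0), np.float64(-4.3), np.float64(25.0)), (320, np.float64(26.0), np.float64(-7.2), np.float64(24.0))]
205 [(302, np.float64(23.0), np.float64(5.8), np.float64(25.0)), (306, np.float64(30.0), np.float64(1.9), np.floa
[... 4277 characters left out ...]
.0)), (323, np.float64(15.0), np.float64(-9.1), np.float64(99.0))]
275 [(311, np.float64(13.0), np.float64(-2.8), np.float64(101.0)), (315, np.float64(13.0), np.float64(-4.9), np.float64(100.0)), (319, np.float64(12.0), np.float64(-7.0), np.float64(99.0)), (323, np.float64(13.0), np.float64(-9.1), np.float64(100.0))]
280 [(311, np.float64(11.0), np.float64(-2.8), np.float64(102.0)), (315, np.float64(-17.0), np.float64(-3.9), np.float64(60.0)), (319, np.float64(-12.0), np.float64(-6.6), np.float64(68.0)), (323, np.float64(-12.0), np.float64(-9.2), np.float64(68.0))]
285 [(319, np.float64(-13.0), np.float64(-6.7), np.float64(72.0)), (323, np.float64(-11.0), np.float64(-9.2), np.float64(75.0))]
```

>>> send_rows(
  rows=[
    [0, 0, -1, 0],
    [0, 0, -1, 0],
    [0, 0, 0, 0],
    [0, 0, 0, 0],
    [0, 0, 0, 0],
    [0, 0, 0, 0],
  ],
  fingers=0.45,
)

```text
t: 15.95
ee_pos: [573.2, 41.1, 70.9]
orientation: [1.181, 1.253, -1.223]
ft_force: [0.3, 0.5, 0.7]
width: 39.0
```

```bash
python3 -c "
from fr import *
d=grab('wrist','w11',(200,100,440,290),3)
st()
P=d['P'];m=(P[...,2]>90)&(P[...,2]<103)&(abs(P[...,0]-553)<40)&(abs(P[...,1]-42)<25);hsv=cv2.cvtColor(d['bgr'],cv2.COLOR_BGR2HSV)
m&=(hsv[...,0]>12)&(hsv[...,0]<32)&(hsv[...,1]>110);print(np.percentile(P[m],[3,50,97],axis=0).round(1))
"
```

```text
t 16.0 tcp [573.1  41.1  70.9] x [-0.041  0.006 -0.999] y [ 0.999  0.018 -0.041] z [ 0.018 -1.    -0.007] F [-0.7  0.4 -0.6] w 39.2
[[532.2  35.   91.2]
 [567.2  47.6  97.2]
 [577.7  53.3  98.4]]
```

View pics/w11.png

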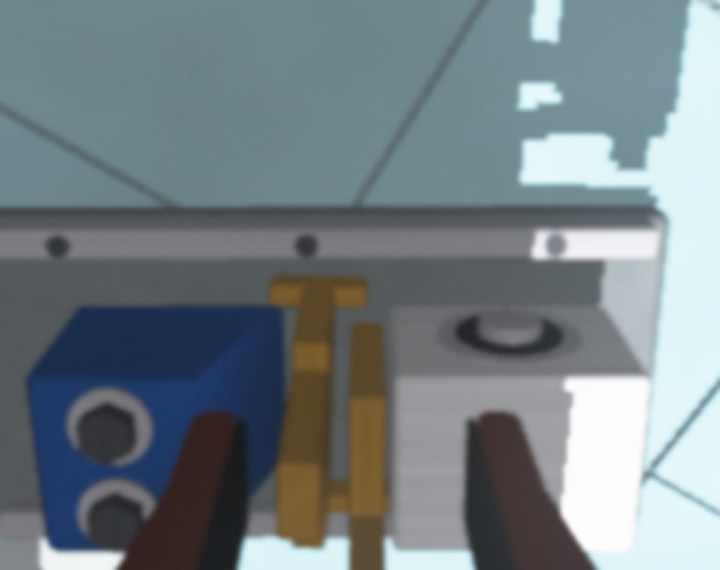

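>>> send_rows(
  rows=[
    [4, -1, -4, 0],
    [0, 0, 0, 0],
  ],
)

```text
t: 16.17
ee_pos: [571.9, 45.1, 66.8]
orientation: [1.182, 1.252, -1.223]
ft_force: [-0.5, -0.5, -0.2]
width: 39.8
```

>>> send_rows(
  rows=[
    [0, 0, 0, 0],
    [0, 0, 0, 0],
    [0, 0, 0, 0],
    [0, 0, 0, 0],
    [0, 0, 0, 0],
    [0, 0, 0, 0],
  ],
  fingers=0,
)

```text
t: 16.67
ee_pos: [571.6, 45.4, 66.4]
orientation: [1.181, 1.253, -1.223]
ft_force: [0.1, 0.4, -0.6]
width: 8.0
```

```bash
python3 -c "
from fr import *
go([572,44.8,66],.0215-np.pi/2)
d=grab('wrist','w12',(200,100,440,290),3)
"
```

```text
t 16.67 tcp [571.6  45.4  66.4] x [-0.041  0.006 -0.999] y [ 0.999  0.018 -0.041] z [ 0.018 -1.    -0.007] F [ 0.1  0.4 -0.6] w 8.0
shift tool [0.3 0.4 0.6]
zdir -1.5531 turn about world z 0.0038 tool turn -0.0038 q6 1.599
```

View pics/w12.png

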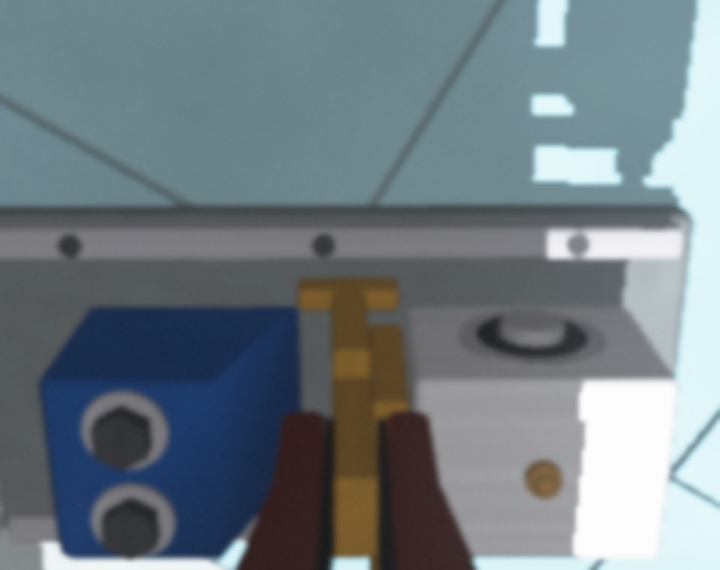

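>>> send_rows(
  rows=[
    [0, 0, 0, 0],
    [0, 0, 0, 0],
    [0, 0, 0, 0],
    [0, 0, 0, 0],
  ],
  fingers=0.3,
)

```text
t: 17.05
ee_pos: [571.7, 45.4, 66.5]
orientation: [1.181, 1.253, -1.223]
ft_force: [-0.2, -0.4, -0.7]
width: 25.9
```

>>> send_rows(
  rows=[
    [-10, 0, 0, 0],
    [-20, -1, 0, 0],
    [-25, -1, 0, 0],
    [-25, -1, 0, 0],
    [-25, -1, 0, 0],
    [-25, -1, 0, 0],
    [0, 0, 0, 0],
  ],
)

```text
t: 17.63
ee_pos: [570.9, 44.3, 204.4]
orientation: [1.179, 1.255, -1.226]
ft_force: [0.7, 0.1, 0.1]
width: 26.4
```

```bash
python3 -c "
from fr import *
go([495.8,-380.7,200],-1.7087)
d=grab('wrist','w13',(160,80,480,300),2)
measure(d['P'],d['bgr'],.0215)
P=d['P'];y=.0215;q=P[...,:2]-[553.8,45.6];X=q@[np.cos(y),np.sin(y)];Y=q@[-np.sin(y),np.cos(y)]
for n,a in(('b',17),('a',-19)):
  m=(abs(P[...,2]-97)<3)&(abs(X-a)<14)&(abs(Y+4)<20);r=cv2.minAreaRect(np.c_[X[m],Y[m]].astype(np.float32));print(n,m.sum(),r)
m=(abs(P[...,2]-57)<3)&(abs(X)<7)&(Y<12);h=np.sort(Y[m]);print(h[[2,-3]])
"
```

```text
t 17.63 tcp [570.9  44.3 204.4] x [-0.045  0.006 -0.999] y [ 0.999  0.018 -0.045] z [ 0.018 -1.    -0.007] F [0.7 0.1 0.1] w 26.4
shift tool [  5.2 -82.4 423.6]
zdir -1.5533 turn about world z -0.1554 tool turn 0.1554 q6 1.601
block 2448 Y [-68.4   4.2] X [-21.8  29.3]
stop 1239 Y [26.8 64.8] X [-21.3  22.2]
slope face n 444 toe Y,slope [12.87  0.33] fixed-slope toe 12.86
block face n 80 [-13.7  -9.5  -4.2]
b 151 ((15.901997566223145, 1.235050916671753), (7.326876163482666, 15.69846248626709), 89.69740295410156)
a 142 ((-18.950651168823242, -7.938910484313965), (7.574333190917969, 15.74635124206543), 89.9668197631836)
[-68.13076861   2.03372481]
```

View pics/w13.png

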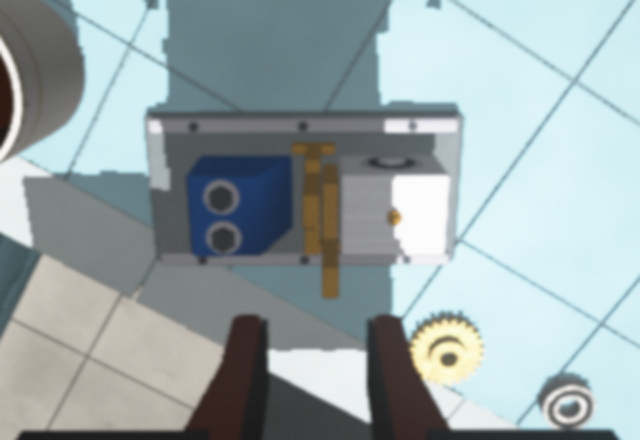

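>>> send_rows(
  rows=[
    [0, -5, 40, 0.08],
    [0, -5, 40, 0.075],
    [0, -5, 40, 0],
    [0, -2, 40, 0],
    [0, 0, 40, 0],
    [0, 0, 40, 0],
    [0, 0, 40, 0],
    [0, 0, 40, 0],
    [0, 0, 40, 0],
    [0, 0, 30, 0],
  ],
  fingers=0.45,
)

```text
t: 18.52
ee_pos: [501.5, -348.8, 196.8]
orientation: [1.286, 1.19, -1.344]
ft_force: [0.4, 0.2, 0.0]
width: 39.7
```

>>> send_rows(
  rows=[
    [0, 0, 0, 0],
    [0, 0, 0, 0],
  ],
)

```text
t: 18.68
ee_pos: [498.8, -354.4, 194.6]
orientation: [1.29, 1.188, -1.351]
ft_force: [-0.7, 1.2, 0.2]
width: 39.8
```

```bash
python3 -c "
from fr import *
go([495.8,-380.7,160],-1.7087)
d=grab('wrist','w14',(160,80,480,300),2)
P=d['P'];m=(abs(P[...,2]-128)<3)&(abs(P[...,0]-496)<25)&(abs(P[...,1]+380)<25)
print(m.sum(),cv2.minAreaRect(P[m][:,:2].astype(np.float32)))
"
```

```text
t 18.68 tcp [ 498.8 -354.4  194.6] x [-0.056  0.012 -0.998] y [ 0.989 -0.139 -0.058] z [-0.139 -0.99  -0.004] F [-0.7  1.2  0.2] w 39.8
shift tool [34.4  2.7 26.6]
zdir -1.7103 turn about world z 0.0016 tool turn -0.0016 q6 1.097
506 ((496.0479736328125, -380.7681579589844), (15.93930435180664, 21.585975646972656), 83.342041015625)
```

View pics/w14.png

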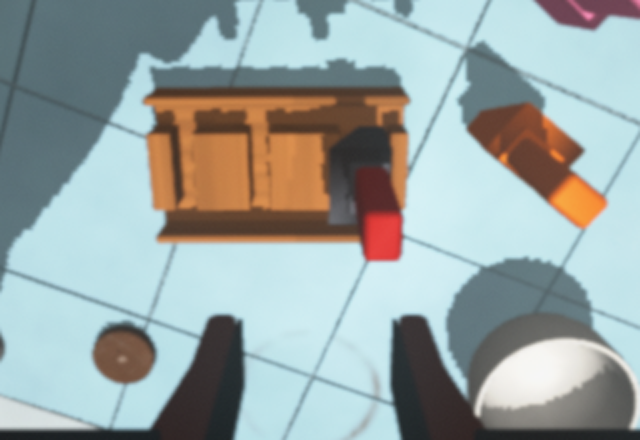

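>>> send_rows(
  rows=[
    [10, 2, 14, -0.002],
    [10, 1, 13, 0],
    [15, 1, 0, 0],
    [0, 0, 0, 0],
  ],
)

```text
t: 19.07
ee_pos: [497.6, -379.5, 155.5]
orientation: [1.284, 1.194, -1.345]
ft_force: [-0.7, 0.3, 0.1]
width: 39.5
```

```bash
python3 -c "
from fr import *
go([496,-380.7,100],-1.7087)
"
```

```text
t 19.07 tcp [ 497.6 -379.5  155.5] x [-0.058  0.013 -0.998] y [ 0.99  -0.13  -0.059] z [-0.131 -0.991 -0.005] F [-0.7  0.3  0.1] w 39.5
shift tool [55.5  1.8  1.6]
zdir -1.7018 turn about world z -0.0069 tool turn 0.0069 q6 1.059
```

>>> send_rows(
  rows=[
    [12, 1, 1, 0.007],
    [12, 0, 0, 0],
    [12, 0, 0, 0],
    [10, 0, 0, 0],
    [5, 0, 0, 0],
    [0, 0, 0, 0],
  ],
)

```text
t: 19.57
ee_pos: [495.4, -378.2, 97.7]
orientation: [1.287, 1.195, -1.35]
ft_force: [-0.0, 0.1, -0.5]
width: 39.5
```

```bash
python3 -c "
from fr import *
go([496,-380.7,100],-1.7087)
"
```

```text
t 19.57 tcp [ 495.4 -378.2   97.7] x [-0.06   0.014 -0.998] y [ 0.989 -0.134 -0.062] z [-0.135 -0.991 -0.006] F [-0.   0.1 -0.5] w 39.5
shift tool [-2.4  0.8  2.4]
zdir -1.7062 turn about world z -0.0025 tool turn 0.0025 q6 1.067
```

>>> send_rows(
  rows=[
    [-3, 1, 3, 0.003],
    [0, 0, 0, 0],
  ],
)

```text
t: 19.73
ee_pos: [496.2, -381.2, 100.3]
orientation: [1.288, 1.195, -1.352]
ft_force: [-0.4, -0.4, 0.9]
width: 39.2
```

>>> send_rows(
  rows=[
    [0, 0, 0, 0],
    [0, 0, 0, 0],
    [0, 0, 0, 0],
    [0, 0, 0, 0],
    [0, 0, 0, 0],
  ],
  fingers=0,
)

```text
t: 20.15
ee_pos: [497.5, -382.5, 102.9]
orientation: [1.289, 1.19, -1.351]
ft_force: [0.5, 0.2, -2.2]
width: 15.3
```

```bash
python3 -c "
from fr import *
st()
"
```

```text
t 20.15 tcp [ 497.5 -382.5  102.9] x [-0.057  0.012 -0.998] y [ 0.989 -0.138 -0.059] z [-0.138 -0.99  -0.004] F [ 0.5  0.2 -2.2] w 15.3
```

>>> send_rows(
  rows=[
    [-10, 0, 0, 0],
    [-15, 0, 0, 0],
    [-20, 0, 0, 0],
    [-30, 0, 0, 0],
    [-30, 0, 0, 0],
    [-15, 0, 0, 0],
    [0, 0, 0, 0],
  ],
)

```text
t: 20.73
ee_pos: [503.0, -382.5, 228.8]
orientation: [1.289, 1.196, -1.353]
ft_force: [0.7, -0.4, -0.7]
width: 15.5
```

```bash
python3 -c "
from fr import *
go([553,62,210],.0215-np.pi/2)
grab('side','s3',(230,80,480,270),3)
"
```

```text
t 20.73 tcp [ 503.  -382.5  228.8] x [-0.062  0.016 -0.998] y [ 0.988 -0.137 -0.064] z [-0.138 -0.99  -0.007] F [ 0.7 -0.4 -0.7] w 15.5
shift tool [  22.8  -10.4 -447. ]
zdir -1.7093 turn about world z 0.16 tool turn -0.16 q6 1.063
```

View pics/s3.png

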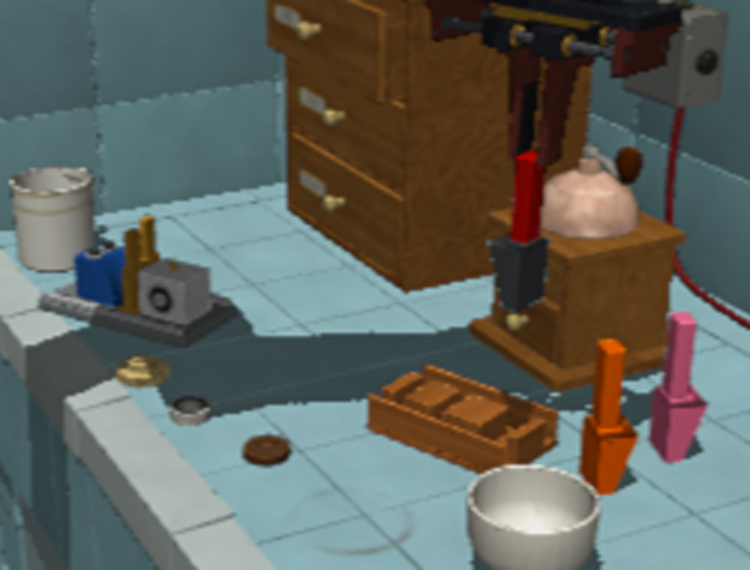

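>>> send_rows(
  rows=[
    [0, 0, -20, -0.08],
    [0, 0, -40, -0.08],
    [0, 0, -40, 0],
    [0, 0, -40, 0],
    [0, 0, -40, 0],
    [0, 0, -40, 0],
    [0, 0, -40, 0],
    [0, 0, -40, 0],
    [0, 0, -40, 0],
    [0, 0, -40, 0],
  ],
)

```text
t: 21.62
ee_pos: [490.5, 5.1, 221.8]
orientation: [1.173, 1.289, -1.244]
ft_force: [2.2, 0.5, -0.6]
width: 15.8
```

>>> send_rows(
  rows=[
    [0, 0, -20, 0],
    [0, 0, 0, 0],
    [0, 0, 0, 0],
  ],
)

```text
t: 21.87
ee_pos: [486.0, 32.8, 218.8]
orientation: [1.165, 1.299, -1.243]
ft_force: [0.3, -0.0, -3.3]
width: 15.5
```

```bash
python3 -c "
from h import *
go([554.5,62,165],.0215-np.pi/2)
"
```

```text
t 21.87 tcp [486.   32.8 218.8] x [-0.085  0.02  -0.996] y [ 0.996  0.026 -0.084] z [ 0.024 -0.999 -0.022] F [ 0.3 -0.  -3.3] w 15.5
shift tool [ 48.4  73.5 -26.4]
zdir -1.5465 turn about world z -0.0028 tool turn 0.0028 q6 1.562
```

>>> send_rows(
  rows=[
    [0, 20, -7, 0.003],
    [0, 20, -7, 0],
    [0, 17, -6, 0],
    [5, 14, -6, 0],
    [5, 0, 0, 0],
    [0, 0, 0, 0],
    [0, 0, 0, 0],
  ],
)

```text
t: 22.45
ee_pos: [553.8, 53.3, 196.6]
orientation: [1.164, 1.3, -1.258]
ft_force: [-0.1, -0.6, -1.0]
width: 15.9
```

```bash
python3 -c "
from h import *
go([554.5,62,165],.0215-np.pi/2)
grab('wrist','w15')
"
```

```text
t 22.45 tcp [553.8  53.3 196.6] x [-0.095  0.017 -0.995] y [ 0.995  0.017 -0.095] z [ 0.016 -1.    -0.019] F [-0.1 -0.6 -1. ] w 15.9
shift tool [31.5  3.9 -8.1]
zdir -1.5551 turn about world z 0.0059 tool turn -0.0059 q6 1.603
```

View pics/w15.png

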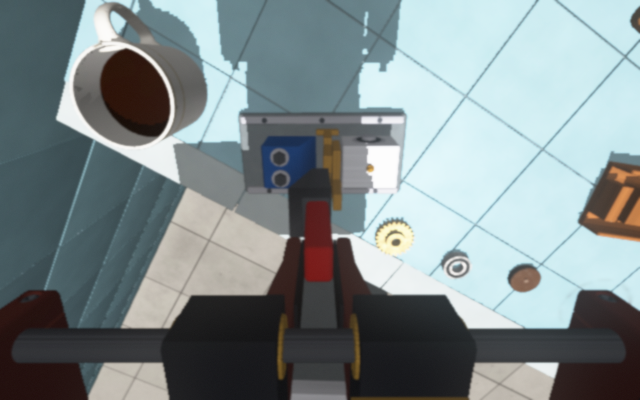

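>>> send_rows(
  rows=[
    [8, 4, -4, -0.006],
    [12, 3, -4, 0],
    [10, 1, 0, 0],
    [0, 0, 0, 0],
    [0, 0, 0, 0],
  ],
)

```text
t: 22.92
ee_pos: [570.1, 63.4, 182.6]
orientation: [1.181, 1.284, -1.23]
ft_force: [0.4, 0.3, -1.7]
width: 15.8
```

```bash
python3 -c "
from fr import *
go([556,62,150],.0215-np.pi/2)
d=grab('wrist','w16',(200,90,440,290),3)
P=d['P'];y=.0215;q=P[...,:2]-[553.8,45.6];X=q@[np.cos(y),np.sin(y)];Y=q@[-np.sin(y),np.cos(y)];Z=P[...,2]
for v in range(150,250,6): print(v,[(u,X[v,u].round(0),Y[v,u].round(1),Z[v,u].round(0)) for u in range(284,350,5)])
" | sed 's/np.float64//g'
```

```text
t 22.92 tcp [570.1  63.4 182.6] x [-0.065  0.024 -0.998] y [ 0.998  0.021 -0.064] z [ 0.019 -0.999 -0.025] F [ 0.4  0.3 -1.7] w 15.8
shift tool [ 33.4 -12.    1.9]
zdir -1.5515 turn about world z 0.0022 tool turn -0.0022 q6 1.608
150 [(284, (31.0), (57.1), (14.0)), (289, (31.0), (51.9), (13.0)), (294, (31.0), (46.6), (13.0)), (299, (31.0), (41.3), (13.0)), (304, (31.0), (36.1), (12.0)), (309, (31.0), (30.8), (12.0)), (314, (31.0), (25.4), (12.0)), (319, (31.0), (20.1), (13.0)), (324, (31.0), (14.9), (13.0)), (329, (31.0), (9.6), (12.0)), (334, (31.0), (4.3), (11.0)), (339, (31.0), (-0.9), (14.0)), (344, (31.0), (-6.3), (12.0)), (349, (31.0), (-11.5), (13.0))]
156 [(284, (25.0), (57.2), (15.0)), (289, (24.0), (52.3), (12.0)), (294, (24.0), (46.9), (12.0)), (299, (25.0), (41.4), (13.0)), (304, (24.0), (36.2), (12.0)), (309, (24.0), (30.8), (12.0)), (314, (24.0), (25.5), (12.0)), (319, (25.0), (20.2), (13.0)), (324, (24.0), (14.8), (12.0)), (329, (27.0), (9.6), (24.0)), (334, (27.0), (4.4), (23.0)), (339, (29.0), (-0.4), (32.0)), (344, (27.0), (-6.0), (21.0)), (349, (27.0), (-11.1), (22
[... 5950 characters left out ...]
(314, (14.0), (19.2), (180.0)), (319, (14.0), (16.2), (180.0)), (324, (15.0), (13.1), (181.0)), (329, (15.0), (10.1), (180.0)), (334, (28.0), (7.7), (205.0)), (339, (29.0), (5.2), (207.0)), (344, (29.0), (2.6), (207.0)), (349, (29.0), (0.0), (207.0))]
246 [(284, (-92.0), (63.8), (-0.0)), (289, (30.0), (30.2), (215.0)), (294, (29.0), (27.9), (213.0)), (299, (29.0), (25.3), (214.0)), (304, (-7.0), (27.7), (150.0)), (309, (15.0), (21.8), (188.0)), (314, (15.0), (18.9), (188.0)), (319, (15.0), (16.0), (189.0)), (324, (15.0), (13.1), (189.0)), (329, (15.0), (10.1), (188.0)), (334, (28.0), (7.8), (211.0)), (339, (30.0), (5.4), (214.0)), (344, (30.0), (2.9), (214.0)), (349, (30.0), (0.5), (214.0))]
```

View pics/w16.png

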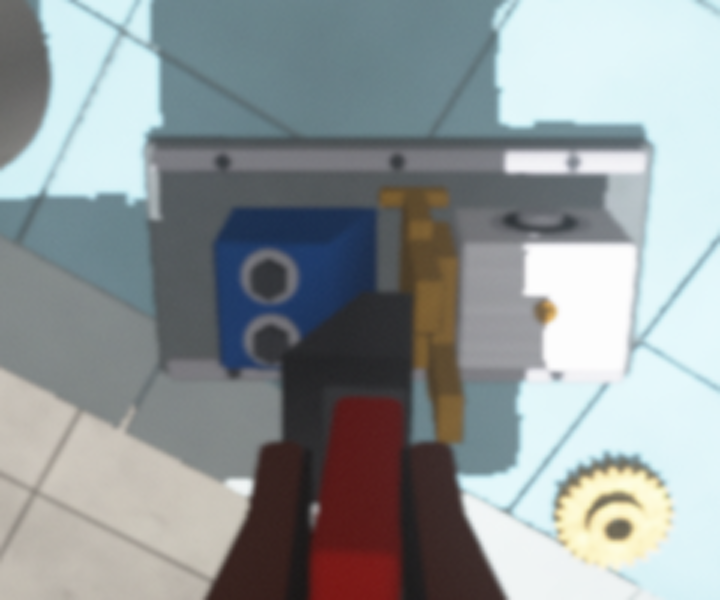

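```bash
python3 -c "
from fr import *
o,M=st();print(o['qvel'].round(3))
"
```

```text
t 22.97 tcp [569.8  63.2 182.2] x [-0.065  0.024 -0.998] y [ 0.998  0.021 -0.065] z [ 0.019 -1.    -0.025] F [-1.1  0.9 -1.2] w 15.7
[-0.003  0.016  0.02  -0.004  0.002  0.001]
```

>>> send_rows(
  rows=[
    [0, 0, 0, 0],
  ],
)

```text
t: 23.05
ee_pos: [569.1, 63.0, 181.9]
orientation: [1.18, 1.285, -1.231]
ft_force: [-0.3, -0.4, -1.7]
width: 15.5
```

```bash
python3 -c "
from fr import *
o,M=st();print(o['qvel'].round(3))
d=ctrl.get_image('wrist');T=d['world_from_camera'];print(M.T@(T[:3,3]-o['ee_pos']))
"
```

```text
t 23.05 tcp [569.1  63.  181.9] x [-0.066  0.024 -0.998] y [ 0.998  0.021 -0.066] z [ 0.019 -1.    -0.025] F [-0.3 -0.4 -1.7] w 15.5
[-0.002 -0.012  0.005  0.    -0.005 -0.002]
[-183.043569     84.15519026    0.99493496]
```

```bash
python3 -c "
from fr import *
d=grab('wrist','w17')
np.savez('w17.npz',P=d['P'],bgr=d['bgr'])
P=d['P'];y=.0215;q=P[...,:2]-[553.8,45.6];X=q@[np.cos(y),np.sin(y)];Y=q@[-np.sin(y),np.cos(y)];Z=P[...,2]
for v in list(range(190,250,4)):
  m=(Z[v]>99)&(Z[v]<203)&(Y[v]<45)&(Y[v]>-5); us=np.where(m)[0]
  if len(us): print(v,us[0],us[-1],'Y',Y[v,us[-1]].round(1),Y[v,us[0]].round(1),'X',X[v,us[len(us)//2]].round(1),'Z',Z[v,us[-1]].round(0),Z[v,us[0]].round(0))
"
```

```text
190 317 337 Y 3.1 19.1 X 20.3 Z 107.0 108.0
194 311 337 Y 3.4 23.4 X 20.6 Z 116.0 119.0
198 306 337 Y 3.6 26.6 X 20.8 Z 126.0 129.0
202 301 337 Y 3.9 29.8 X 21.2 Z 135.0 137.0
206 296 337 Y 4.1 32.5 X 21.7 Z 144.0 146.0
210 294 337 Y 4.2 33.8 X 20.3 Z 148.0 148.0
214 294 337 Y 4.2 33.9 X 16.8 Z 149.0 148.0
218 294 337 Y 4.1 34.0 X 14.9 Z 149.0 149.0
222 294 337 Y 4.1 34.1 X 13.1 Z 148.0 148.0
226 294 337 Y 4.0 34.1 X 12.7 Z 149.0 149.0
230 294 337 Y 4.0 34.3 X 13.3 Z 149.0 147.0
234 294 336 Y 4.6 34.2 X 13.4 Z 150.0 150.0
238 301 348 Y 0.0 29.4 X 13.1 Z 203.0 149.0
242 304 333 Y 7.3 27.3 X 14.5 Z 180.0 149.0
246 304 333 Y 7.4 27.4 X 14.1 Z 184.0 149.0
```

>>> send_rows(
  rows=[
    [0, 0, -3, 0],
    [0, 0, -4, 0],
    [0, 0, 0, 0],
    [0, 0, 0, 0],
  ],
)

```text
t: 23.48
ee_pos: [566.9, 70.3, 179.6]
orientation: [1.178, 1.288, -1.236]
ft_force: [0.3, -0.2, -1.7]
width: 15.7
```

```bash
cat > wm.py <<'E'
from fr import *
o,M=st()
d=grab('wrist',__import__('sys').argv[1])
P=d['P'];y=.0215;q=P[...,:2]-[553.8,45.6];X=q@[np.cos(y),np.sin(y)];Y=q@[-np.sin(y),np.cos(y)];Z=P[...,2]
print('tcp X,Y',X.shape and ((o['ee_pos'][:2]-[553.8,45.6])@np.array([[np.cos(y),-np.sin(y)],[np.sin(y),np.cos(y)]])).round(1))
for v in list(range(180,270,5)):
  m=(Z[v]>60)&(Z[v]<o['ee_pos'][2]+15)&(Y[v]<45)&(Y[v]>-20); us=np.where(m)[0]
  if len(us): print(v,us[0],us[-1],'Y',Y[v,us[-1]].round(1),Y[v,us[0]].round(1),'X',X[v,us[len(us)//2]].round(1),'Z',Z[v,us[-1]].round(0),Z[v,us[len(us)//2]].round(0),Z[v,us[0]].round(0))
m=(abs(Z-97)<3)&(abs(X-16)<12)&(abs(Y-2)<20);print('b tab',m.sum(),np.percentile(Y[m],[2,98]).round(1))
m=(abs(Z-57)<2)&(abs(X)<22)&(Y<-20);print('block -y end',np.sort(Y[m])[3:4].round(1))
E
python3 wm.py w18
```

```text
t 23.48 tcp [566.9  70.3 179.6] x [-0.071  0.023 -0.997] y [ 0.997  0.02  -0.071] z [ 0.019 -1.    -0.024] F [ 0.3 -0.2 -1.7] w 15.7
tcp X,Y [13.7 24.4]
180 299 353 Y -2.6 44.2 X 23.1 Z 98.0 97.0 65.0
185 299 353 Y -2.8 44.4 X 18.9 Z 98.0 97.0 64.0
190 317 353 Y -3.0 26.4 X 17.5 Z 97.0 106.0 107.0
195 310 352 Y -2.4 31.4 X 18.4 Z 97.0 119.0 119.0
200 299 337 Y 11.1 44.8 X 18.8 Z 129.0 130.0 64.0
205 297 359 Y -12.0 39.3 X 18.5 Z 64.0 139.0 142.0
210 294 360 Y -11.9 41.1 X 17.5 Z 76.0 145.0 147.0
215 294 361 Y -11.7 41.3 X 14.2 Z 87.0 146.0 145.0
220 294 362 Y -11.7 41.5 X 11.4 Z 97.0 148.0 145.0
225 294 362 Y -11.9 41.5 X 10.8 Z 97.0 155.0 146.0
230 294 361 Y -11.3 41.4 X 11.5 Z 97.0 164.0 147.0
235 294 360 Y -10.6 41.7 X 11.9 Z 97.0 171.0 146.0
240 301 336 Y 11.9 36.8 X 12.1 Z 147.0 178.0 146.0
245 304 333 Y 14.7 34.7 X 12.3 Z 181.0 184.0 147.0
250 304 333 Y 14.8 34.8 X 12.4 Z 188.0 190.0 147.0
255 304 333 Y 14.9 34.8 X 11.3 Z 193.0 194.0 147.0
b tab 200 [-3.1 18.4]
block -y end [-68.2]
```

View pics/w18.png

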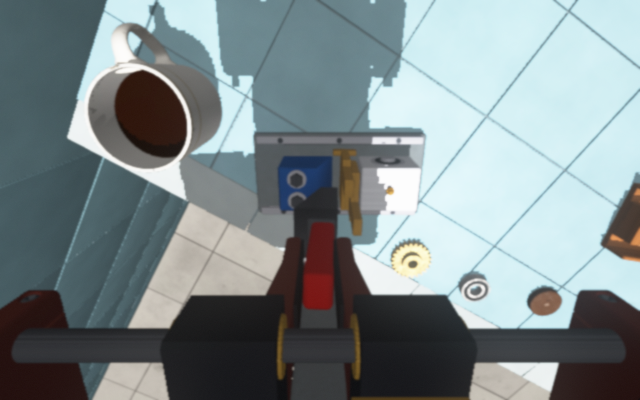

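>>> send_rows(
  rows=[
    [10, 2, 0, 0],
    [10, 1, 0, 0],
    [10, 1, 0, 0],
    [5, 0, 0, 0],
    [0, 0, 0, 0],
  ],
)

```text
t: 23.95
ee_pos: [568.1, 71.2, 139.9]
orientation: [1.177, 1.289, -1.236]
ft_force: [-0.1, 0.2, -2.2]
width: 15.9
```

```bash
python3 wm.py w19
```

```text
t 23.95 tcp [568.1  71.2 139.9] x [-0.072  0.023 -0.997] y [ 0.997  0.02  -0.072] z [ 0.019 -1.    -0.024] F [-0.1  0.2 -2.2] w 15.9
tcp X,Y [14.9 25.3]
185 345 355 Y -2.8 4.8 X 23.4 Z 66.0 67.0 61.0
190 296 356 Y -2.6 44.7 X 18.5 Z 78.0 65.0 60.0
195 296 357 Y -2.5 44.5 X 19.5 Z 89.0 79.0 64.0
200 296 358 Y -2.6 44.6 X 19.6 Z 96.0 90.0 64.0
205 298 358 Y -2.8 39.6 X 20.2 Z 96.0 100.0 102.0
210 294 358 Y -2.9 42.0 X 18.8 Z 97.0 106.0 107.0
215 294 358 Y -3.1 42.2 X 15.6 Z 97.0 107.0 106.0
220 294 337 Y 12.3 42.3 X 12.9 Z 107.0 110.0 106.0
225 294 364 Y -11.8 42.3 X 11.9 Z 65.0 115.0 107.0
230 294 365 Y -11.5 42.7 X 13.0 Z 75.0 124.0 105.0
235 294 366 Y -11.4 42.7 X 12.8 Z 84.0 131.0 106.0
240 301 367 Y -11.3 37.6 X 13.3 Z 91.0 138.0 108.0
245 304 368 Y -11.4 35.5 X 13.5 Z 98.0 144.0 108.0
250 304 368 Y -11.8 35.6 X 13.2 Z 97.0 150.0 108.0
255 304 368 Y -12.0 35.8 X -21.7 Z 96.0 98.0 107.0
260 358 367 Y -11.4 -4.7 X -25.7 Z 97.0 98.0 97.0
b tab 281 [-2.9 20. ]
block -y end [-68.3]
```

View pics/w19.png

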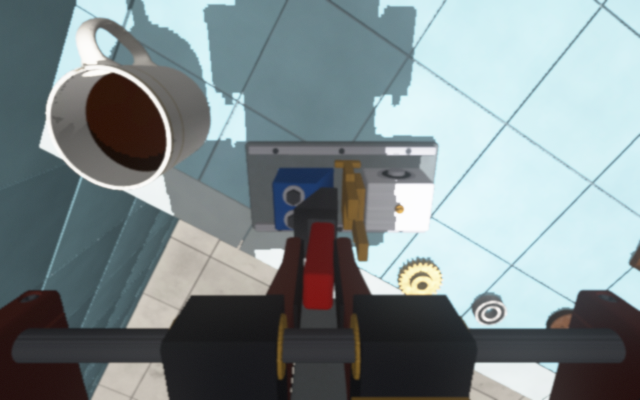

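>>> send_rows(
  rows=[
    [0, 0, 2, 0],
    [5, 0.3, 1.4, 0],
    [5, 0.3, 1.4, 0],
    [5, 0.3, 1.4, 0],
    [0, 0, 0, 0],
  ],
)

```text
t: 24.42
ee_pos: [568.8, 64.7, 124.2]
orientation: [1.178, 1.288, -1.235]
ft_force: [-0.1, 0.4, -1.7]
width: 15.6
```

```bash
python3 wm.py w20
```

```text
t 24.42 tcp [568.8  64.7 124.2] x [-0.071  0.023 -0.997] y [ 0.997  0.02  -0.071] z [ 0.019 -1.    -0.024] F [-0.1  0.4 -1.7] w 15.6
tcp X,Y [15.4 18.8]
190 339 348 Y -3.3 3.6 X 23.5 Z 60.0 61.0 60.0
195 310 349 Y -3.4 25.8 X 19.4 Z 71.0 62.0 63.0
200 285 350 Y -3.6 44.9 X 20.8 Z 80.0 75.0 64.0
205 286 352 Y -4.5 44.4 X 21.2 Z 87.0 86.0 64.0
210 286 353 Y -4.6 44.4 X 19.3 Z 96.0 90.0 65.0
215 294 352 Y -4.0 35.6 X 15.5 Z 97.0 90.0 91.0
220 294 352 Y -4.1 35.8 X 13.7 Z 97.0 94.0 90.0
225 287 352 Y -4.2 44.5 X 12.7 Z 97.0 100.0 62.0
230 287 351 Y -3.5 44.4 X 12.9 Z 99.0 108.0 64.0
235 287 358 Y -11.8 44.5 X 13.5 Z 66.0 116.0 65.0
240 301 359 Y -12.0 31.1 X 13.6 Z 74.0 122.0 92.0
245 304 360 Y -12.0 29.1 X 13.9 Z 82.0 129.0 91.0
250 304 360 Y -11.3 29.1 X 14.0 Z 90.0 134.0 92.0
255 304 361 Y -11.4 29.2 X -12.2 Z 96.0 97.0 91.0
260 356 361 Y -11.6 -7.9 X -16.2 Z 97.0 97.0 97.0
265 358 361 Y -11.7 -9.4 X -19.6 Z 97.0 98.0 98.0
b tab 407 [-4.2 20.3]
block -y end [-68.3]
```

>>> send_rows(
  rows=[
    [4, 0.3, 0.2, 0],
    [4, 0.3, 0.2, 0],
    [3, 0.2, 0.2, 0],
    [0, 0, 0, 0],
  ],
)

```text
t: 24.8
ee_pos: [569.7, 64.5, 113.1]
orientation: [1.179, 1.287, -1.234]
ft_force: [-1.0, -0.2, -1.7]
width: 15.6
```

```bash
python3 wm.py w21
```

```text
t 24.8 tcp [569.7  64.5 113.1] x [-0.069  0.023 -0.997] y [ 0.997  0.02  -0.069] z [ 0.018 -1.    -0.025] F [-1.  -0.2 -1.7] w 15.6
tcp X,Y [16.3 18.6]
200 304 350 Y -3.9 29.4 X 21.6 Z 67.0 64.0 64.0
205 284 351 Y -4.0 44.5 X 21.8 Z 76.0 74.0 62.0
210 283 352 Y -4.2 44.9 X 20.6 Z 84.0 80.0 66.0
215 284 354 Y -5.1 44.6 X 16.2 Z 90.0 78.0 64.0
220 294 354 Y -4.6 35.5 X 14.9 Z 97.0 84.0 80.0
225 294 354 Y -4.8 35.7 X 13.5 Z 96.0 88.0 79.0
230 294 354 Y -5.0 35.7 X 13.8 Z 96.0 96.0 80.0
235 285 353 Y -4.3 44.4 X 14.3 Z 98.0 104.0 65.0
240 285 358 Y -11.5 44.8 X 15.1 Z 62.0 112.0 63.0
245 304 359 Y -11.6 28.9 X 15.1 Z 70.0 118.0 80.0
250 304 360 Y -11.7 28.9 X 15.2 Z 77.0 124.0 80.0
255 304 361 Y -11.7 29.0 X -12.2 Z 84.0 84.0 81.0
260 356 362 Y -11.8 -7.7 X -12.1 Z 90.0 91.0 90.0
265 358 363 Y -12.1 -8.6 X -12.0 Z 95.0 97.0 96.0
b tab 368 [-4.7 20.3]
block -y end [-68.3]
```

View pics/w21.png

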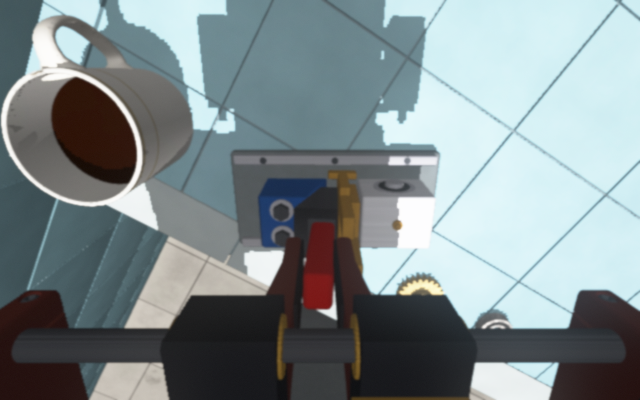

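>>> send_rows(
  rows=[
    [3, 0.2, 0.8, 0],
    [3, 0.2, 0.8, 0],
    [0, 0, 0, 0],
  ],
)

```text
t: 25.1
ee_pos: [570.8, 62.5, 107.8]
orientation: [1.179, 1.285, -1.232]
ft_force: [0.1, -1.2, -2.4]
width: 15.3
```

```bash
python3 wm.py w22
```

```text
t 25.1 tcp [570.8  62.5 107.8] x [-0.067  0.022 -0.998] y [ 0.998  0.021 -0.066] z [ 0.019 -1.    -0.024] F [ 0.1 -1.2 -2.4] w 15.3
tcp X,Y [17.4 16.5]
200 340 345 Y -2.5 1.1 X 23.5 Z 61.0 60.0 61.0
205 298 349 Y -4.9 31.0 X 22.2 Z 69.0 66.0 67.0
210 280 350 Y -5.0 44.8 X 21.8 Z 78.0 74.0 62.0
215 280 351 Y -5.3 44.8 X 18.0 Z 85.0 74.0 63.0
220 280 352 Y -5.4 44.9 X 16.0 Z 92.0 78.0 63.0
225 294 352 Y -5.1 33.5 X 14.1 Z 97.0 82.0 74.0
230 294 352 Y -5.2 33.7 X 14.5 Z 98.0 90.0 74.0
235 294 352 Y -5.4 33.8 X 14.9 Z 96.0 98.0 74.0
240 281 352 Y -5.5 44.9 X 14.6 Z 97.0 104.0 63.0
245 281 357 Y -12.5 44.9 X 15.5 Z 62.0 112.0 64.0
250 284 358 Y -12.6 43.4 X 15.5 Z 69.0 117.0 61.0
255 304 359 Y -12.7 26.9 X 13.9 Z 76.0 120.0 75.0
260 356 360 Y -12.9 -10.0 X -11.7 Z 83.0 84.0 83.0
265 358 361 Y -12.9 -10.8 X -11.7 Z 90.0 90.0 90.0
b tab 319 [-5.3 20.6]
block -y end [-68.3]
```

>>> send_rows(
  rows=[
    [0, 0, 0, 0],
    [0, 0, 0, 0],
    [0, 0, 0, 0],
  ],
  fingers=0.4,
)

```text
t: 25.4
ee_pos: [570.7, 62.7, 107.8]
orientation: [1.18, 1.285, -1.233]
ft_force: [0.5, -0.7, -1.2]
width: 32.0
```

>>> send_rows(
  rows=[
    [-15, 0, 0, 0],
    [-20, 0, 0, 0],
    [-30, 0, 0, 0],
    [-30, 0, 0, 0],
    [0, 0, 0, 0],
    [0, 0, 0, 0],
  ],
)

```text
t: 25.9
ee_pos: [576.0, 61.5, 205.1]
orientation: [1.179, 1.289, -1.235]
ft_force: [-1.2, -0.1, -0.4]
width: 35.3
```

```bash
cat > fm.py <<'E'
from fr import *
import sys
o,M=st()
d=grab('wrist',sys.argv[1],(160,60,480,300),2)
P=d['P'];y=.0215;q=P[...,:2]-[553.8,45.6];X=q@[np.cos(y),np.sin(y)];Y=q@[-np.sin(y),np.cos(y)];Z=P[...,2]
hsv=cv2.cvtColor(d['bgr'],cv2.COLOR_BGR2HSV)
red=((hsv[...,0]<6)|(hsv[...,0]>172))&(hsv[...,1]>150)&(abs(X)<40)&(abs(Y-12)<30)&(Z>60)&(Z<200)
zt=np.percentile(Z[red],97);print('head top z',zt.round(1),'tip z',(zt-120).round(1))
m=red&(Z>zt-4);print('head top rect XY',cv2.minAreaRect(np.c_[X[m],Y[m]].astype(np.float32)))
for n,a in(('b',16),('a',-19)):
  m=(abs(Z-97)<3)&(abs(X-a)<13)&(Y<7)&(Y>-20)&~red
  if m.sum()>5: print(n,m.sum(),cv2.minAreaRect(np.c_[X[m],Y[m]].astype(np.float32)))
m=(abs(Z-57)<2)&(abs(X)<22)&(Y<-20);print('block -y end',np.sort(Y[m])[3:4].round(1))
c=np.array([553.8,45.6]);print('world of X0,Y10',c+10*np.array([-np.sin(y),np.cos(y)]))
E
python3 fm.py w23
```

```text
t 25.9 tcp [576.   61.5 205.1] x [-0.071  0.024 -0.997] y [ 0.997  0.02  -0.071] z [ 0.019 -0.999 -0.026] F [-1.2 -0.1 -0.4] w 35.3
head top z 143.7 tip z 23.7
head top rect XY ((6.219245910644531, 12.853878021240234), (19.444005966186523, 13.409123420715332), 1.2321417331695557)
b 157 ((15.834617614746094, 0.20502090454101562), (11.231948852539062, 16.17644691467285), 87.2081298828125)
a 133 ((-19.526479721069336, -9.478889465332031), (15.523402214050293, 7.593289375305176), 0.7356041669845581)
block -y end [-68.3]
world of X0,Y10 [553.58501656  55.59768884]
```

View pics/w23.png

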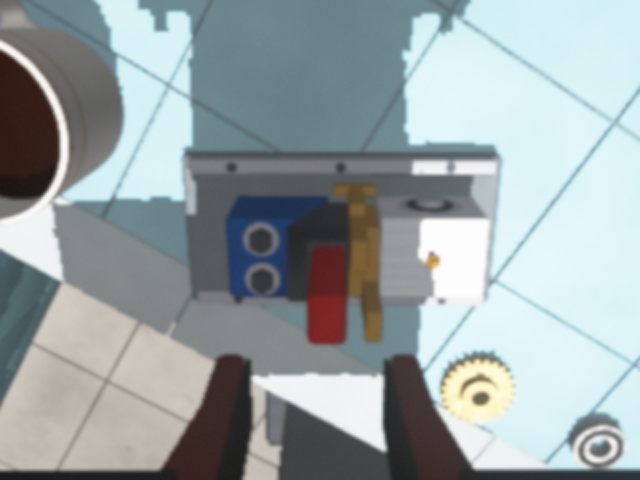

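```bash
python3 -c "
from h import *
go([557,58.8,160],.0215-np.pi/2)"
```

```text
t 25.95 tcp [576.5  61.6 205.4] x [-0.07   0.025 -0.997] y [ 0.997  0.02  -0.069] z [ 0.019 -0.999 -0.026] F [-0.7 -0.6  0.1] w 35.4
shift tool [ 46.5 -16.3   3.6]
zdir -1.5522 turn about world z 0.0029 tool turn -0.0029 q6 1.606
```

>>> send_rows(
  rows=[
    [10, -8, 2, -0.003],
    [12, -8, 2, 0],
    [12, 0, 0, 0],
    [10, 0, 0, 0],
    [0, 0, 0, 0],
    [0, 0, 0, 0],
  ],
)

```text
t: 26.45
ee_pos: [554.3, 58.7, 156.4]
orientation: [1.175, 1.294, -1.235]
ft_force: [-0.2, -0.2, 0.3]
width: 35.0
```

```bash
python3 -c "
from h import *
go([557,58.8,118],.0215-np.pi/2)"
```

```text
t 26.45 tcp [554.3  58.7 156.4] x [-0.075  0.025 -0.997] y [ 0.997  0.024 -0.074] z [ 0.022 -0.999 -0.027] F [-0.2 -0.2  0.3] w 35.0
shift tool [38.   5.6  1. ]
zdir -1.5488 turn about world z -0.0005 tool turn 0.0005 q6 1.596
```

>>> send_rows(
  rows=[
    [10, 2, 1, 0],
    [10, 2, 0, 0],
    [10, 1, 0, 0],
    [6, 0.5, 0, 0],
    [0, 0, 0, 0],
    [0, 0, 0, 0],
  ],
)

```text
t: 26.95
ee_pos: [558.1, 58.9, 115.6]
orientation: [1.174, 1.294, -1.235]
ft_force: [0.1, -0.6, -0.7]
width: 35.2
```

```bash
python3 -c "
from h import *
go([557,58.8,118],.0215-np.pi/2)
grab('side','s4',(230,80,480,270),3)
grab('wrist','w24',(160,60,480,300),2)"
```

```text
t 26.95 tcp [558.1  58.9 115.6] x [-0.076  0.025 -0.997] y [ 0.997  0.024 -0.075] z [ 0.022 -0.999 -0.027] F [ 0.1 -0.6 -0.7] w 35.2
shift tool [-2.3 -1.3  0. ]
zdir -1.5488 turn about world z -0.0005 tool turn 0.0005 q6 1.592
```

View pics/s4.png

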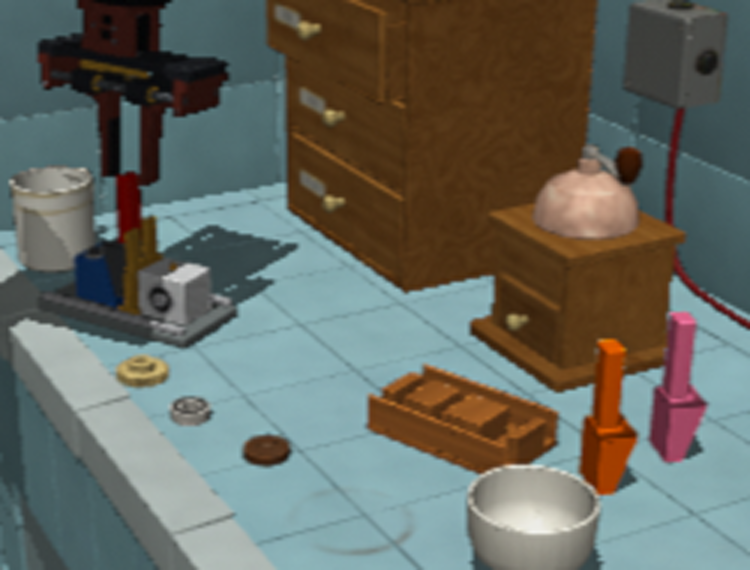

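View pics/w24.png

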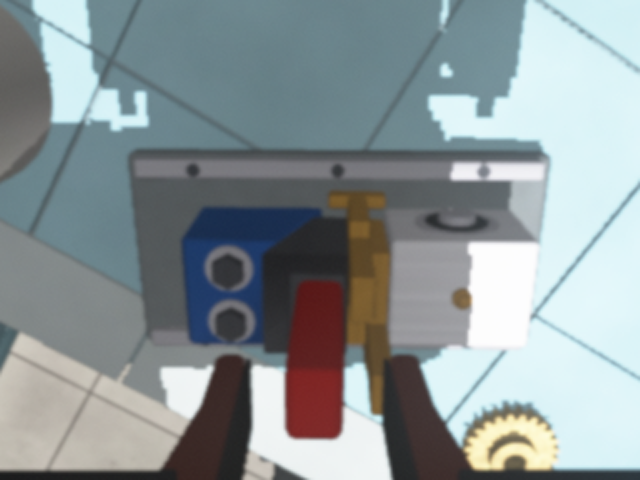

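>>> send_rows(
  rows=[
    [-1, -1, 0, 0],
    [0, 0, 0, 0],
    [0, 0, 0, 0],
    [0, 0, 0, 0],
    [0, 0, 0, 0],
    [0, 0, 0, 0],
  ],
  fingers=0,
)

```text
t: 27.55
ee_pos: [557.7, 59.2, 118.6]
orientation: [1.177, 1.293, -1.233]
ft_force: [0.7, 0.9, -2.0]
width: 15.4
```

```bash
python3 fm.py w25
```

```text
t 27.55 tcp [557.7  59.2 118.6] x [-0.073  0.026 -0.997] y [ 0.997  0.024 -0.072] z [ 0.022 -0.999 -0.027] F [ 0.7  0.9 -2. ] w 15.4
head top z 143.7 tip z 23.7
head top rect XY ((5.89225435256958, 12.192195892333984), (20.351701736450195, 14.935822486877441), 0.8123324513435364)
b 291 ((15.559529304504395, -0.4402923583984375), (10.78531551361084, 15.923644065856934), 88.24710083007812)
a 86 ((-18.497835159301758, -12.791780471801758), (14.919042587280273, 3.9567582607269287), 12.078694343566895)
block -y end [-68.3]
world of X0,Y10 [553.58501656  55.59768884]
```

View pics/w25.png

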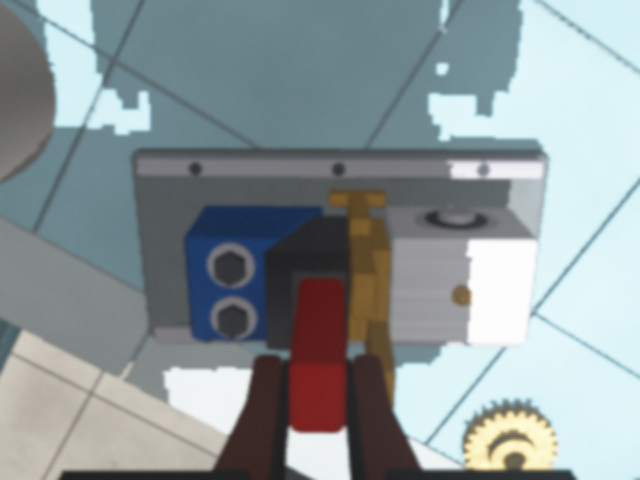

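>>> send_rows(
  rows=[
    [-2, -2, 0, 0],
    [0, -3, 0, 0],
    [2, 0, 0, 0],
    [2, 0, 0, 0],
  ],
)

```text
t: 27.93
ee_pos: [552.9, 59.2, 118.1]
orientation: [1.178, 1.292, -1.231]
ft_force: [-1.3, 0.6, 18.6]
width: 15.3
```

```bash
python3 fm.py w26|head -3
```

```text
t 27.93 tcp [552.9  59.2 118.1] x [-0.071  0.026 -0.997] y [ 0.997  0.024 -0.07 ] z [ 0.022 -0.999 -0.027] F [-1.3  0.6 18.6] w 15.3
head top z 143.3 tip z 23.3
head top rect XY ((0.9686555862426758, 12.26288890838623), (20.057851791381836, 14.84523868560791), 0.8844965100288391)
```

>>> send_rows(
  rows=[
    [2, 0, 0, 0],
    [2, 0, 0, 0],
  ],
)

```text
t: 28.15
ee_pos: [554.1, 59.4, 118.0]
orientation: [1.179, 1.29, -1.229]
ft_force: [-5.3, -1.3, 18.6]
width: 15.2
```

```bash
python3 fm.py w27
```

```text
t 28.15 tcp [554.1  59.4 118. ] x [-0.068  0.026 -0.997] y [ 0.997  0.024 -0.067] z [ 0.022 -0.999 -0.027] F [-5.3 -1.3 18.6] w 15.2
head top z 143.2 tip z 23.2
head top rect XY ((1.8869905471801758, 12.378339767456055), (20.98733139038086, 14.835921287536621), 0.8110076785087585)
b 309 ((15.64209270477295, -0.7337870597839355), (10.32111930847168, 16.325881958007812), 88.4876937866211)
a 127 ((-19.578018188476562, -11.105945587158203), (15.991585731506348, 4.832842826843262), 2.1744542121887207)
block -y end [-68.6]
world of X0,Y10 [553.58501656  55.59768884]
```

>>> send_rows(
  rows=[
    [4, 0, 0, 0],
    [4, 0, 0, 0],
  ],
)

```text
t: 28.37
ee_pos: [556.5, 59.3, 117.1]
orientation: [1.182, 1.285, -1.224]
ft_force: [-8.4, -2.0, 33.4]
width: 15.6
```

```bash
python3 fm.py w28
```

```text
t 28.37 tcp [556.5  59.3 117.1] x [-0.062  0.026 -0.998] y [ 0.998  0.024 -0.061] z [ 0.023 -0.999 -0.027] F [-8.4 -2.  33.4] w 15.6
head top z 142.9 tip z 22.9
head top rect XY ((3.1523523330688477, 12.335426330566406), (20.35862159729004, 14.893486022949219), 0.8251010179519653)
b 306 ((15.910896301269531, -1.662531852722168), (10.240272521972656, 16.501428604125977), 82.17317199707031)
a 102 ((-18.74433135986328, -11.922734260559082), (15.22380542755127, 4.1665143966674805), 5.555816173553467)
block -y end [-68.4]
world of X0,Y10 [553.58501656  55.59768884]
```

>>> send_rows(
  rows=[
    [4, -1.5, 0, 0],
  ],
)

```text
t: 28.5
ee_pos: [556.7, 59.3, 117.1]
orientation: [1.184, 1.282, -1.221]
ft_force: [-7.1, -0.3, 28.2]
width: 15.2
```

```bash
python3 - <<'E'
from h import *
st()
for i in range(8): ctrl.get_image('side')
st()
grab('side','s5',(230,100,350,190),6)
grab('scene','sc5',(140,160,300,270),5)
st()
E
python3 fm.py w29
```

```text
t 28.5 tcp [556.7  59.3 117.1] x [-0.058  0.026 -0.998] y [ 0.998  0.024 -0.057] z [ 0.023 -0.999 -0.027] F [-7.1 -0.3 28.2] w 15.2
t 28.9 tcp [556.8  59.3 117.1] x [-0.057  0.026 -0.998] y [ 0.998  0.024 -0.057] z [ 0.023 -0.999 -0.027] F [-5.6 -1.3 28.7] w 15.4
t 29.0 tcp [556.7  59.4 117.1] x [-0.057  0.026 -0.998] y [ 0.998  0.024 -0.057] z [ 0.023 -0.999 -0.027] F [-6.4 -2.4 28.9] w 15.7
t 29.0 tcp [556.7  59.4 117.1] x [-0.057  0.026 -0.998] y [ 0.998  0.024 -0.057] z [ 0.023 -0.999 -0.027] F [-6.4 -2.4 28.9] w 15.7
head top z 142.9 tip z 22.9
head top rect XY ((2.952086925506592, 12.346155166625977), (21.128087997436523, 14.935298919677734), 0.8379830121994019)
b 303 ((15.725038528442383, -0.7033543586730957), (10.376070022583008, 15.420502662658691), 89.56982421875)
a 97 ((-18.724695205688477, -12.647537231445312), (15.142779350280762, 4.019192695617676), 12.271251678466797)
block -y end [-68.6]
world of X0,Y10 [553.58501656  55.59768884]
```

View pics/s5.png

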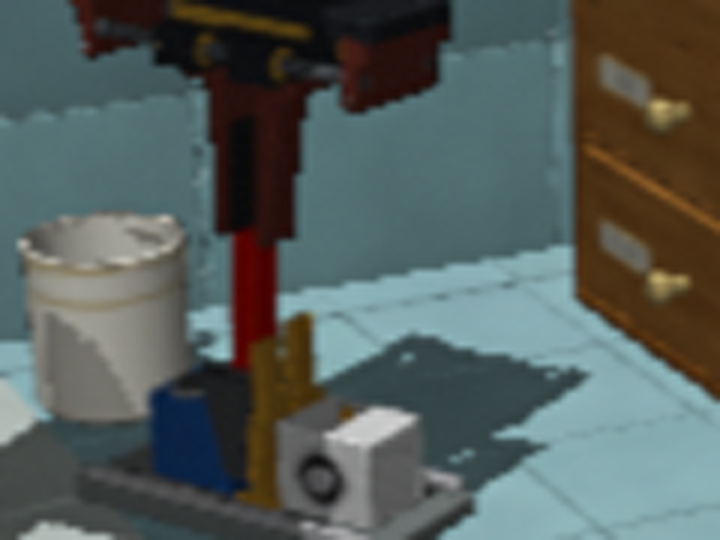

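View pics/sc5.png

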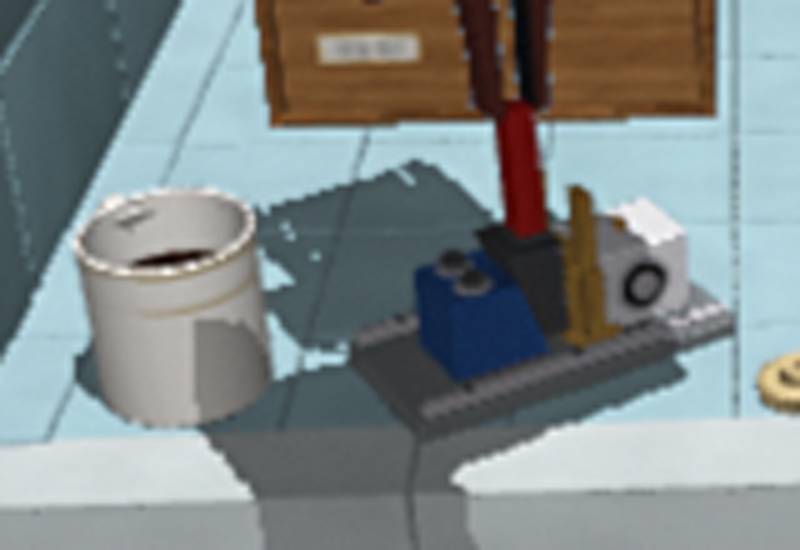

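View pics/w29.png

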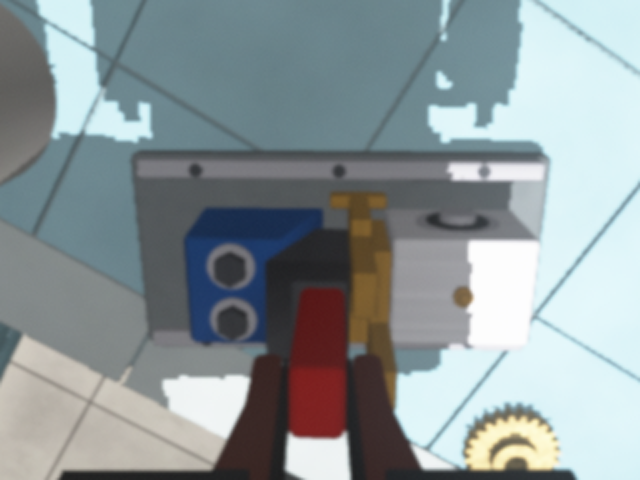

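```bash
python3 -c "
from workcell import ctrl
print(ctrl.close_job())"
```

```text
the job is handed in; nothing more can be done
None
```

The job is handed in at about t = 29 s. Both brass spacers stand upright between the block and the wedge. The wedge is pressed down slope to the blue stop, with the gripper still holding its red head.

**Why two spacers:** the gap with the block home measured about 26.3 mm. One spacer plus the 14 mm tip would not have bitten.

**Last checks:**
- **Force:** the push held steady at about 29 N for half a second, with the tool height unchanged at 117.1 mm.
- **Block:** it sits about 3 mm from where it started. It did not move further when the downward push went from about 19 to 33 N, so I take it as home.
- **Wedge tip:** it is about 11 mm above the base plate. The gap geometry predicts about the same for a tight stack.
- **Bystanders:** the arm did not touch the mug, gear, bearing or disc.

**What went wrong or was not clean:**
- **Wedge bump:** on the way in, the wedge most likely touched a spacer tab and slipped about 12 mm in the grip. I set it in the gap, gripped the head again and brought it back towards centre. It still sits 2–3 mm off centre sideways.
- **Tilted spacer:** I pushed the second spacer against the stack, which moved the block to its present place before the wedge went in. That push tilted the spacer about 7°. I released it upright and set it again.
- **Weak evidence on the block:** it reached its present place from that spacer push of about 6–8 N. The wedge then pressed without moving it further, so "home" is judged from force and fit, since the end stop cannot be seen.
- **Last tab readings:** they were partly hidden by the fingers and scattered by a few mm, so I relied on the pictures and the force for contact.

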